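# Tap the taper arbor into the preform chuck and hang the holder

## Robot

A 6-joint arm with a two-finger parallel gripper is mounted at the origin on the work surface. World frame = base frame: x ahead of the robot, y to its left, z up, the work surface at z = 0. Lengths are in m, angles in rad, forces in N, time in s.
With the tool pointing down it reaches from about 0.375 to 0.975 m from the base axis. Payload 3.8 kg.
Tool frame: the origin (TCP) lies midway between the tips of the shut fingers; the grasp point (between the pads) lies 19 mm behind it; z points along the fingers, y is the direction in which the jaws open and shut (so a half turn about z gives the same grasp; the last joint's range is limited). The gripper opens to 85 mm and grips with 20 to 120 N. Pads are 22 mm wide; open, the fingers measure 114 mm over their backs; the gripper's body (76 mm by 85 mm) begins 54 mm behind the grasp point. The pads swing forward as they close: fully open they stand 13 mm farther back than shut.
Start: joints at [1.068, 0.264, 1.604, -0, 1.274, -0.037], TCP at [0.303, 0.603, 0.231] pointing down, gripper open.
Joint ranges: [-2.63, 2.63], [-0.94, 2.18], [0.31, 2.57], [-1.31, 4.45], [0, 2.66], [-2.55, 2.55]. Speed limits (rad/s): [2.57, 2.57, 3.14, 3.14, 3.14, 3.14].

## Interface

Orientations are given as a rotation vector (axis times angle).
In Python, from workcell import readout, read_camera, camera_params, bot gives the robot as it stands.
- The arm moves only by the tool apply_moves, never from a script. Its argument "plan" is a list that holds one entry, the list of rows, each a list of 7 numbers: the shift along the tool's x, y, z each as a share of 1000 mm, from -1 to 1, then the turn, a rotation vector about the tool's x, y, z each as a share of pi rad, from -1 to 1, then the gripper command: -1 is fully open, 1 is shut, values between are in proportion. A call has exactly 8 rows; each row is the pose to reach, as a shift and turn from the pose commanded when the call began, along the tool's axes at that moment, turning the shorter way round; what a row does not reach only later rows make up. A row lasts 1/12 s, in which the tool goes at most 41.7 mm and 7.16 degrees, less where a joint would pass 70% of its speed; a pose out of reach is approached as far as the arm can. A call with a number of a shift or a turn outside -1 to 1 is refused whole. A call with a gripper value outside its range is refused whole. The fingers move at their own pace and stop on an object; "force" is the grip in N (left out, the last holds). Time passes only in rows, so rows that repeat a pose let the fingers close, or fill a call up. It gives the time, the measured TCP pose, the force and the opening at its end, in the units of the state.
- readout.read_state(): the state, without advancing time (a new reading comes with each control period).
- read_camera(name): name is "scene" or "top" or "wrist"; returns the picture (400x640x3 uint8, red, green, blue); there is no depth.
- camera_params(name): a dict with "fovy" (degrees; the focal length in pixels is half the picture's height over the tangent of half this angle, whatever the lens; pixels are square), "cx", "cy" (the principal point, pixels), "rvec" (rotation vector, rad) and "tvec" (3), from world to camera coordinates, as OpenCV has them; the wrist camera has in their place "hand_eye" (4x4, takes a point from camera to tool coordinates, whose origin is the TCP and whose axes are the flange's). Camera axes: x right, y down, z forward; pixel columns grow to the right and rows downward; lengths in m; the calibration is good to about 2 mm. The wrist camera is an equidistant fisheye: a pixel r from the principal point sees the ray r / f radians off the axis. A picture is of the moment at which its call begins: read the wrist's pose just before it. camera_params takes no time and is no camera call.
- bot.finish_job(): hands the job in, once; it reports no verdict.
The state is a dict: "time": time; "q": joint angles; "joint_vel": joint speeds; "joint_torque": joint torques, N m; "tool_pos": TCP position; "tcp_rot": TCP orientation; "wrist_force": force on the tool from outside, world axes, zero at the start; "torque": the same for the moment, N m; "width": opening from 0.0 (shut) to 1.0 (fully open).
Only numpy, scipy, OpenCV 4.12 (cv2) and the standard library are available. Lean on these libraries where they do the work, as an engineer would, in place of code of your own. Each camera call takes 0.05 s, during which the arm holds its last target.

## Task

Make up the rod holder: set the steel taper arbor with the brass flange lightly in the socket of the chuck standing in the nest, let go, tap it home with the brass knocker, gently, at about 16 N and never over 22 N, and stand the knocker back on its rubber pad. Then lift the holder by the arbor and hang it without a jolt by its flange in the empty fork of the rack, the chuck held by the taper alone, and leave everything else undisturbed.

Things in the scene. Friction and masses are not known exactly. Their poses are not given: they have to be found in the camera images.
- arbor: Taper arbor, bright steel, 112 mm tall, 0.24 kg, standing taper-down in either hole of the blue block. Origin at the small lower end of the taper, z up its axis; round. From the origin up: taper 0-44 mm (16 mm diameter growing to 20.4), dark shoulder collar 44-48 (30 mm diameter), neck 48-66 (18), brass flange 66-72 (36), plain grip 72-112 (20).
- arbor_shoulder (a point): Point on the arbor's axis at the underside of the dark shoulder collar, 44 mm above the arbor's origin; z along the arbor. The gap is this point's height over chuck_mouth: 5 mm at first touch, 3.8 to 4.4 mm with the arbor let go there and resting in the socket, between 2.7 and 3.4 mm when home, differing with friction. The shoulder is not meant to meet the face.
- arbor_flange (a point): Point on the arbor's axis at the underside of the brass hanging flange, 66 mm above the arbor's origin; its z axis is the arbor's. A soft black rubber ring, 33 mm in diameter, under the flange stands 1.3 mm below this point; hung, this point is about 1 mm above the fork.
- arbor_top (a point): Centre of the arbor's flat top, where it is tapped, 112 mm above its origin. The taper wedges in by friction and stays where it was driven; the force grows with depth: 2 to 4 N at 4.2 mm gap, 12 to 20 N at 3 mm, about 17 N more for each further mm. It is home once tapped with 12 N or more; over 22 N damages the jaws. Press slowly, by force. Not home, or dropped, the chuck falls off.
- chuck: Aluminium preform chuck with a knurled sleeve, 49 mm diameter, 58 mm tall, about 0.22 kg, loose, standing nose down in the round aluminium nest (2 mm play). Origin at the centre of its underside, z up along its axis.
- chuck_mouth (a point): Centre of the chuck's flat upper face (58 mm above its origin), where the tapered socket opens, 24 mm wide at the chamfer, narrowing to match the arbor; z along the chuck. When the arbor first touches, its origin is 39 mm below this point and its top 73 mm above; resting, about 1 mm lower.
- nest: Fixed aluminium chuck nest: base 96 mm diameter, 8 mm thick, with a ring wall 72 mm diameter rising to 30 mm above its underside, on a black rubber levelling foot 2 to 10 mm high (differs each time). Origin at the centre of its underside, on the foot; the chuck stands on its floor 8 mm up.
- block: Fixed blue block, 112 x 52 x 52 mm, two 23 mm through holes 32 mm either side of its centre along its own x axis. The arbor's and the pin's collars rest on its top. Origin at the centre of its underside on the table.
- knocker: Soft-faced knocker: round brass bar 24 mm in diameter with a white nylon face, 26 mm diameter and 18 mm tall, at its lower end; 110 mm tall overall, 0.34 kg, standing upright face down on its pad. Origin at the centre of the nylon face, z up along the bar. Gripped by the upper half, it taps with the nylon face.
- pad: Fixed round black rubber pad, 72 mm diameter, 6 mm thick, on which the knocker stands. Origin at the centre of its underside on the table.
- rack_fork (a point): Centre of the rack's empty slot, on top of its fork plate (8 mm thick), 165 mm above the table. The slot is 26 mm wide, open towards -x of this frame (robot side), 30 mm from here to its open end, 13 mm to its closed end; z up. Bring the neck in from -x, lower until the flange rests. The other slot is 100 mm along +y; two posts stand 45 mm behind the slots (+x).
- pin: Centring pin, bystander: dark steel with a red handle, in the other hole of the blue block; its top is 99 mm above its origin (its lower end). To be left alone.
- spare: Finished holder, bystander: dark chuck with a red-flanged arbor, hanging in the rack's other slot; origin at the centre of the chuck's underside, 129 mm tall. To be left alone.
- spanner: Steel spanner, 180 mm, bystander lying on the bench; origin at its middle.
- solvent: White bottle with a yellow label and red cap, 60 mm diameter, 150 mm tall, bystander; origin under its centre.
- ferrules: Amber jar with a black lid, 56 mm diameter, 55 mm tall, bystander; origin under its centre.
- gauge: Steel caliper, 150 mm, bystander lying on the bench; origin at its middle.
There are look-alikes about, which are no part of the job. Of the things like the pad, leave any that is turquoise; of the rest the smaller one is meant. What is shaped like the knocker but purple is not meant.

How it is judged:
On the way, in this order (a step that is already met when the one before it is completed fails the run):
1. the arbor stands lightly in the chuck's socket, upright, not yet driven home, and has been let go (z of arbor_shoulder in the frame of chuck_mouth between 0.0028 and 0.008 m and horizontal distance between arbor_shoulder and chuck_mouth below 0.003 m and contact force between the fingers and arbor below 0.2 N), for 0.1 s.
2. the taper has been driven home: tapped with the knocker with at least 12 N, the gap under the shoulder below 4 mm (z of arbor_shoulder in the frame of chuck_mouth below 0.004 m and contact force between knocker and arbor above 12 N), for 0.02 s.
At the end, for the whole second after the job is handed in: Chuck on the taper, in line, 4 mm or less under the shoulder; the holder hangs still and upright by its flange in the empty fork (neck within 18 mm of slot centre to the open end, 10 mm to the closed end, 7 mm sideways); knocker upright within 25 mm of its pad's centre; all released (z of arbor_shoulder in the frame of chuck_mouth below 0.004 m and horizontal distance between arbor_shoulder and chuck_mouth below 0.003 m and angle between the z axis of arbor and the z axis of chuck, either way round below 0.06 rad and z of arbor_flange in the frame of rack_fork between -0.003 and 0.004 m and x of arbor_flange in the frame of rack_fork between -0.018 and 0.01 m and y of arbor_flange in the frame of rack_fork between -0.007 and 0.007 m and angle between each of arbor, knocker's own z axis and vertical below 0.1 rad and linear speed of each of arbor, knocker below 0.03 m/s and horizontal distance between knocker and pad below 0.025 m and z of knocker in the frame of pad below 0.01 m); the robot touches nothing.
It fails at once if the arbor was struck harder than 22 N with the knocker (contact force between knocker and arbor above 22 N).
It fails at once if the chuck was pushed into its nest with more than 29 N (22 N, the holder's own weight and a little over) (contact force between chuck and nest above 29 N).
It fails at once if the red-handled pin, the finished holder in the rack or a bystander on the bench was disturbed (distance of any of pin, spare from where it was at the start of the episode above 0.025 m or distance of any of spanner, solvent, ferrules, gauge from where it was at the start of the episode above 0.03 m).
It also fails if it takes over 72 s, if anything falls off the work surface, if the arm or the gripper's body presses on something with over 40 N, if the wrist force passes 120 N, or if a joint passes its speed limit or range.

## Working session

There is one attempt and no reset: what is moved stays moved. The work goes in short steps, Python scripts to look and compute and a tool call to move; the robot and the scene stay as the last step left them, time stands still between calls to the robot, and variables do not carry over. Pictures are saved under pics/ and viewed, and the job is handed in when it is done.

Besides the shell and the picture viewer there is one more tool, called after "Call:" as name(argument=value, ...) on one line, values as JSON. apply_moves: Moves the arm, as the interface text tells. Shift numbers are shares of 1000 mm and turn numbers shares of pi rad, none past 1 either way. Its arguments: {"type":"object","properties":{"plan":{"type":"array","items":{"type":"array","items":{"type":"array","items":{"type":"number","minimum":-1,"maximum":1}}}},"force":{"type":"number"}},"required":["plan"]}

```bash
ls; mkdir -p pics; python3 - <<'E'
from workcell import readout, read_camera, camera_params, bot
import cv2
print(readout.read_state())
for n in ["scene","top","wrist"]:
    print(n,camera_params(n))
    im=read_camera(n); cv2.imwrite(f"pics/{n}0.png",im[:,:,::-1])
E
```

```text
pics
{'time': 0.0, 'q': array([ 1.06808214e+00,  2.64763646e-01,  1.60539383e+00,  4.08499091e-06,
        1.27370739e+00, -3.69141698e-02]), 'joint_vel': array([-0.00178553,  0.00162529, -0.00072955, -0.00012772,  0.00148517,
       -0.00018413]), 'joint_torque': array([-1.89577531e-04, -5.15111482e+01, -3.67316329e+01,  3.37115296e-05,
        1.30880196e-02, -2.03004385e-05]), 'tool_pos': array([0.3028183 , 0.6024304 , 0.22994426]), 'tcp_rot': array([-0.72494096, -3.05617807,  0.00343774]), 'wrist_force': array([0.28899217, 0.46255951, 0.52078994]), 'torque': array([-0.01918392, -0.01953087,  0.02735767]), 'width': 0.999175336497758}
scene {'fovy': 54.85904132997023, 'cx': 311.50671010702786, 'cy': 201.91625142379783, 'rvec': array([ 1.58256367,  2.07365787, -0.7432978 ]), 'tvec': array([ 0.16321689, -0.29005503,  1.40985556])}
top {'fovy': 51.00281620020524, 'cx': 320.1712596682135, 'cy': 198.76657991040508, 'rvec': array([ 2.1428824 , -2.19971414,  0.06145823]), 'tvec': array([-0.00553646,  0.52576515,  1.54127213])}
wrist {'fovy': 65.70646984690485, 'cx': 316.0529380597478, 'cy': 198.51081465822185, 'hand_eye': array([[-4.08195038e-04, -9.48791705e-01, -3.15902095e-01,
         8.14645594e-02],
       [ 9.99999917e-01, -3.91414827e-04, -1.16567325e-04,
        -7.06855702e-04],
       [-1.30506525e-05, -3.15902116e-01,  9.48791786e-01,
        -1.43846609e-01],
       [ 0.00000000e+00,  0.00000000e+00,  0.00000000e+00,
         1.00000000e+00]])}
```

View pics/scene0.png

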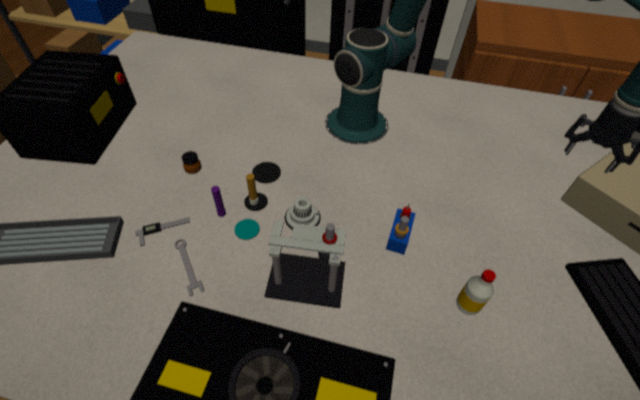

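View pics/top0.png

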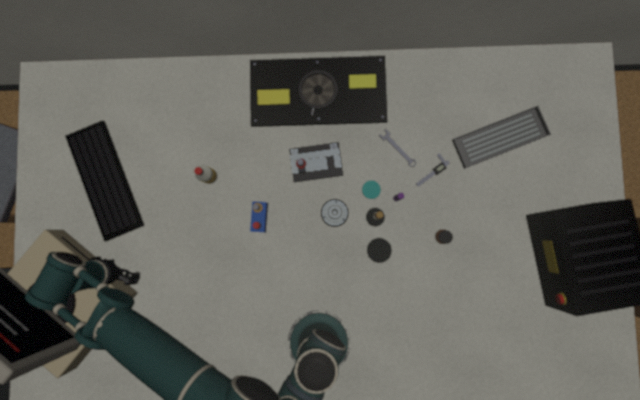

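View pics/wrist0.png

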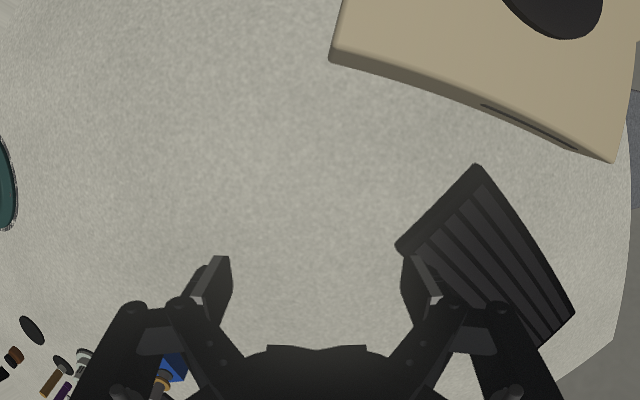

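```bash
cat > h.py <<'E'
import numpy as np, cv2
from scipy.spatial.transform import Rotation as R
from workcell import readout, read_camera, camera_params, bot
def P(n):
    c=camera_params(n); f=200/np.tan(np.radians(c['fovy'])/2); return c,f
def st(): return readout.read_state()
def tool(s=None):
    s=s or st(); T=np.eye(4); T[:3,:3]=R.from_rotvec(s['tcp_rot']).as_matrix(); T[:3,3]=s['tool_pos']; return T
def ray(n,u,v,T=None):
    c,f=P(n)
    if n!='wrist':
        Rm=R.from_rotvec(c['rvec']).as_matrix(); o=-Rm.T@c['tvec']
        d=Rm.T@np.array([(u-c['cx'])/f,(v-c['cy'])/f,1])
    else:
        dx,dy=u-c['cx'],v-c['cy']; r=np.hypot(dx,dy); th=r/f
        d=np.array([np.sin(th)*dx/max(r,1e-9),np.sin(th)*dy/max(r,1e-9),np.cos(th)])
        E=(T if T is not None else tool())@c['hand_eye']; o=E[:3,3]; d=E[:3,:3]@d
    return o,d/np.linalg.norm(d)
def atz(n,u,v,z,T=None):
    o,d=ray(n,u,v,T); return o+d*(z-o[2])/d[2]
def proj(n,p,T=None):
    c,f=P(n); p=np.asarray(p,float)
    if n!='wrist':
        q=R.from_rotvec(c['rvec']).as_matrix()@p+c['tvec']; return np.array([c['cx']+f*q[0]/q[2],c['cy']+f*q[1]/q[2]])
    E=(T if T is not None else tool())@c['hand_eye']; q=E[:3,:3].T@(p-E[:3,3]); r=np.hypot(q[0],q[1]); th=np.arctan2(r,q[2])
    return np.array([c['cx'],c['cy']])+f*th*q[:2]/r
def crop(im,x0,y0,w,h,k,fn):
    c=cv2.resize(im[y0:y0+h,x0:x0+w],None,fx=k,fy=k,interpolation=cv2.INTER_CUBIC); cv2.imwrite(fn,c[:,:,::-1])
def delta(target_pos,target_R=None,s=None):
    "row numbers from current measured pose"
    T=tool(s); d=T[:3,:3].T@(np.asarray(target_pos)-T[:3,3])
    w=np.zeros(3) if target_R is None else R.from_matrix(T[:3,:3].T@target_R).as_rotvec()/np.pi
    return np.round(d,4),np.round(w,4)
E
python3 - <<'E'
from h import *
a=cv2.imread('pics/top0.png')[:,:,::-1]; crop(a,180,120,290,150,2.75,'pics/topz.png')
b=cv2.imread('pics/scene0.png')[:,:,::-1]; crop(b,170,140,260,190,3,'pics/scenez.png')
E
```

```text
(no output)
```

View pics/topz.png

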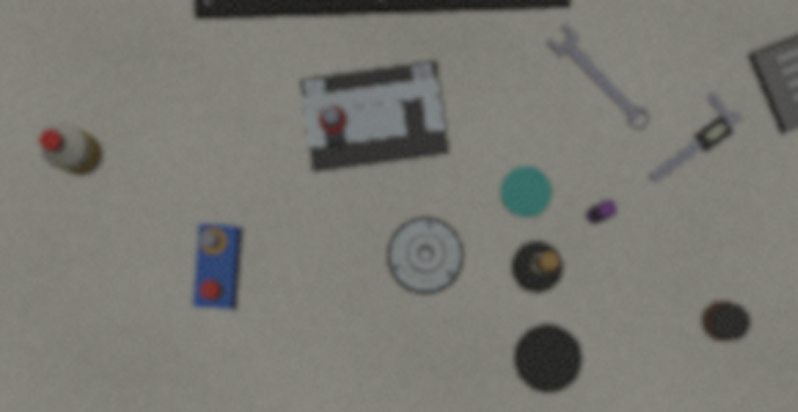

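View pics/scenez.png

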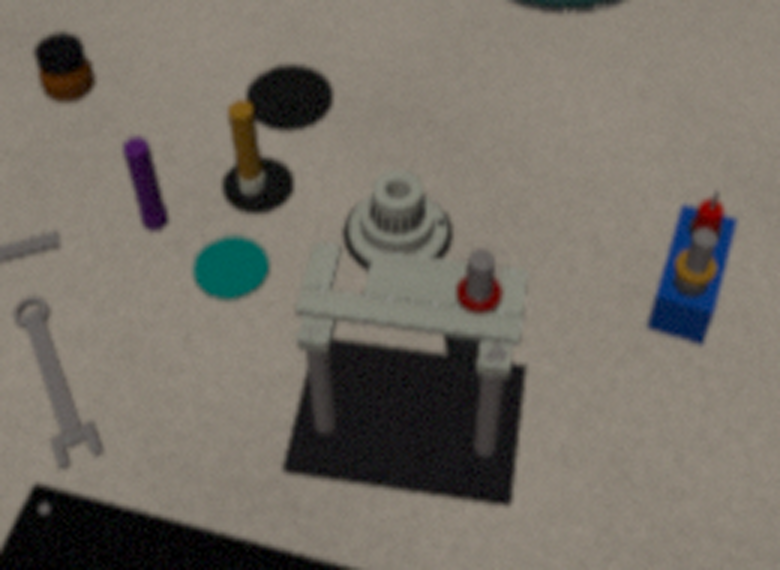

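```bash
python3 - <<'E'
from h import *
k=2.75
def z(u,v): return 180+u/k,120+v/k
for nm,(u,v),h in [('arbor flange',(214,240),.08),('pin',(210,290),.1),('block ctr top',(219,266),.052),('block tl',(199,224),.052),('block bl',(194,305),.052),('chuck',(426,253),.071),('knocker top',(546,261),.116),('pad',(537,267),.006),('slot',(413,120),.165),('spare',(333,118),.2)]:
    print(nm,atz('top',*z(u,v),h).round(4))
k=3
def s(u,v): return 170+u/k,140+v/k
for nm,(u,v),h in [('arbor top',(704,236),.120),('arbor flange',(697,267),.08),('chuck',(399,187),.071),('knocker top',(241,108),.116),('pad',(258,185),.006)]:
    print(nm,atz('scene',*s(u,v),h).round(4))
print(tool())
E
```

```text
arbor flange [0.4962 0.204  0.08  ]
pin [0.4309 0.2066 0.1   ]
block ctr top [0.4632 0.2026 0.052 ]
block tl [0.5198 0.2285 0.052 ]
block bl [0.4125 0.2365 0.052 ]
chuck [ 0.4724 -0.072   0.071 ]
knocker top [ 0.4562 -0.2226  0.116 ]
pad [ 0.4524 -0.2231  0.006 ]
slot [ 0.6329 -0.0593  0.165 ]
spare [0.6325 0.0374 0.2   ]
arbor top [0.4973 0.2071 0.12  ]
arbor flange [0.5    0.2092 0.08  ]
chuck [ 0.4754 -0.0668  0.071 ]
knocker top [ 0.4593 -0.2231  0.116 ]
pad [ 0.4585 -0.218   0.006 ]
[[-8.93479224e-01  4.49103687e-01 -8.69364115e-04  3.02874177e-01]
 [ 4.49104525e-01  8.93477779e-01 -1.60759951e-03  6.02575526e-01]
 [ 5.47786512e-05 -1.82679212e-03 -9.99998330e-01  2.30218400e-01]
 [ 0.00000000e+00  0.00000000e+00  0.00000000e+00  1.00000000e+00]]
```

```bash
cat >> h.py <<'E'
def Rz(yaw): # tool down, tool y at angle yaw
    y=np.array([np.cos(yaw),np.sin(yaw),0]); z=np.array([0,0,-1.]); return np.c_[np.cross(y,z),y,z]
R90=Rz(np.pi/2)
E
python3 -c "
from h import *
print(delta([.498,.206,.215],R90))"
```

```text
(array([-0.3524, -0.2667,  0.0157]), array([-0.0006, -0.0002, -0.1483]))
```

Call:
apply_moves(plan=[[[-0.3524,-0.2667,0.0157,0,0,-0.1483,-1],[-0.3524,-0.2667,0.0157,0,0,-0.1483,-1],[-0.3524,-0.2667,0.0157,0,0,-0.1483,-1],[-0.3524,-0.2667,0.0157,0,0,-0.1483,-1],[-0.3524,-0.2667,0.0157,0,0,-0.1483,-1],[-0.3524,-0.2667,0.0157,0,0,-0.1483,-1],[-0.3524,-0.2667,0.0157,0,0,-0.1483,-1],[-0.3524,-0.2667,0.0157,0,0,-0.1483,-1]]])

```text
time: 0.82
tool_pos: [0.4502, 0.3026, 0.2192]
tcp_rot: [0.001, -3.141, 0.0]
wrist_force: [1.1, 0.7, 0.5]
width: 1.001
```

```bash
python3 -c "
from h import *
print(tool().round(3),st()['time'],delta([.498,.206,.215],R90))"
```

```text
[[-1.    -0.    -0.     0.45 ]
 [-0.     1.    -0.     0.303]
 [ 0.    -0.    -1.     0.219]
 [ 0.     0.     0.     1.   ]] 0.8167 (array([-0.0477, -0.0966,  0.0042]), array([-0.    , -0.    ,  0.0001]))
```

Call:
apply_moves(plan=[[[-0.048,-0.097,0.004,0,0,0,-1],[-0.048,-0.097,0.004,0,0,0,-1],[-0.048,-0.097,0.004,0,0,0,-1],[-0.048,-0.097,0.004,0,0,0,-1],[-0.048,-0.097,0.004,0,0,0,-1],[-0.048,-0.097,0.004,0,0,0,-1],[-0.048,-0.097,0.004,0,0,0,-1],[-0.048,-0.097,0.004,0,0,0,-1]]])

```text
time: 1.48
tool_pos: [0.4975, 0.2087, 0.2154]
tcp_rot: [0.003, -3.141, -0.0]
wrist_force: [0.1, -0.3, 0.4]
width: 0.998
```

```bash
cat > w.py <<'E'
import sys
from h import *
T=tool(); im=read_camera('wrist'); n=sys.argv[1]; cv2.imwrite(f'pics/{n}.png',im[:,:,::-1]); np.save(f'pics/{n}.npy',T); print(T[:3,3].round(4),R.from_matrix(T[:3,:3]).as_rotvec().round(4), st()['time'], st()['wrist_force'].round(2))
E
python3 w.py w1
```

```text
[0.4975 0.2087 0.2154] [ 3.1000e-03 -3.1414e+00 -3.0000e-04] 1.5333 [-0.94  0.03  0.58]
```

View pics/w1.png

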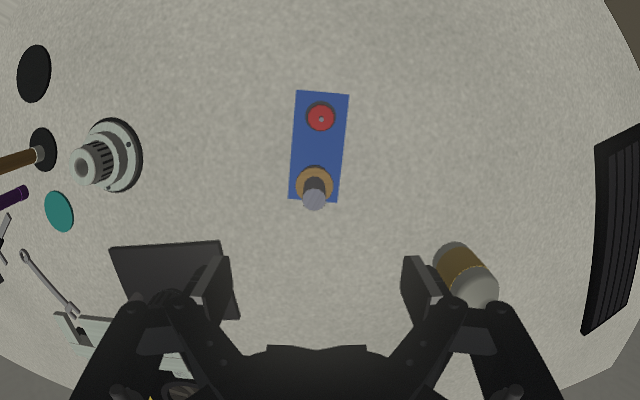

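```bash
python3 - <<'E'
from h import *
im=cv2.imread('pics/w1.png')[:,:,::-1]; crop(im,270,80,100,140,5,'pics/w1z.png')
crop(im,60,100,110,110,5,'pics/w1c.png')
E
```

```text
(no output)
```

View pics/w1z.png

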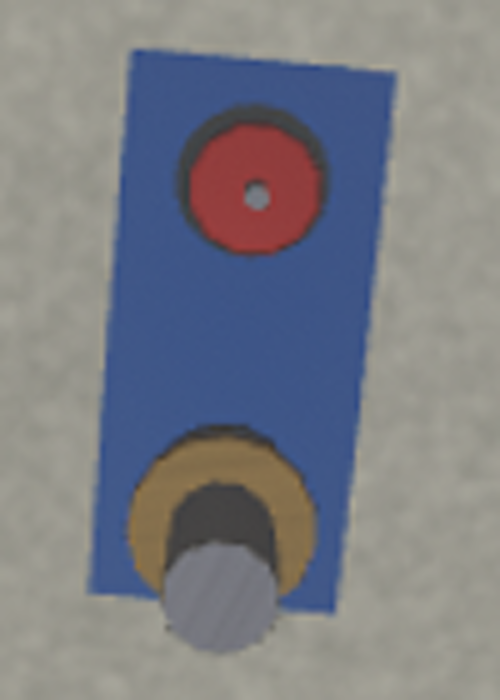

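View pics/w1c.png

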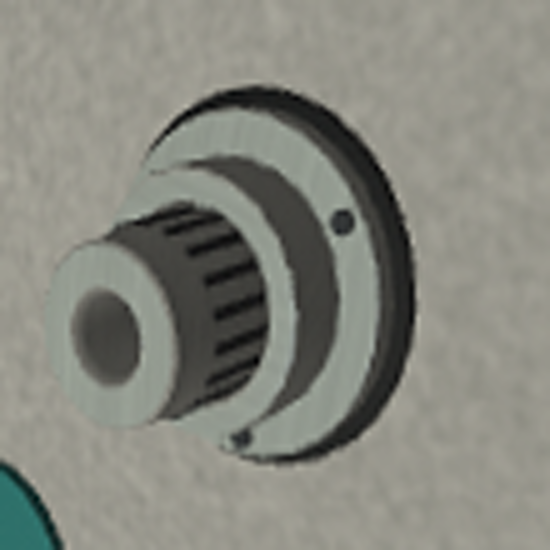

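```bash
python3 - <<'E'
from h import *
T=np.load('pics/w1.npy')
print(atz('wrist',314,199.4,.12,T),atz('wrist',314.4,185.4,.08,T))
for z in (.068,.072,.076): print(atz('wrist',82,167.4,z,T))
print(delta([.498,.206,.084],R90))
E
```

```text
[0.49613897 0.20652488 0.12      ] [0.49572742 0.20666274 0.08      ]
[ 0.47401277 -0.07064274  0.068     ]
[ 0.47321274 -0.06681656  0.072     ]
[ 0.47241271 -0.06299039  0.076     ]
(array([-0.0005, -0.0027,  0.1314]), array([ 0.    , -0.    ,  0.0007]))
```

Call:
apply_moves(plan=[[[0.0013,-0.0021,0.035,0,0,0.0007,-1],[0.0013,-0.0021,0.07,0,0,0.0007,-1],[0.0013,-0.0021,0.09,0,0,0.0007,-1],[0.0013,-0.0021,0.1,0,0,0.0007,-1],[0.0013,-0.0021,0.1,0,0,0.0007,-1],[0.0013,-0.0021,0.1,0,0,0.0007,-1],[0.0013,-0.0021,0.1,0,0,0.0007,-1],[0.0013,-0.0021,0.1,0,0,0.0007,-1]]])

```text
time: 2.2
tool_pos: [0.4984, 0.2062, 0.1177]
tcp_rot: [0.003, 3.138, 0.002]
wrist_force: [0.5, -0.0, -0.7]
width: 0.999
```

```bash
python3 w.py w2; python3 -c "
from h import *
print(delta([.4962,.2066,.083],R90))"
```

```text
[0.4984 0.2062 0.1177] [2.8000e-03 3.1379e+00 2.1000e-03] 2.25 [ 0.26 -0.19  0.12]
(array([0.0022, 0.0005, 0.0346]), array([ 0.0004,  0.0011, -0.0006]))
```

View pics/w2.png

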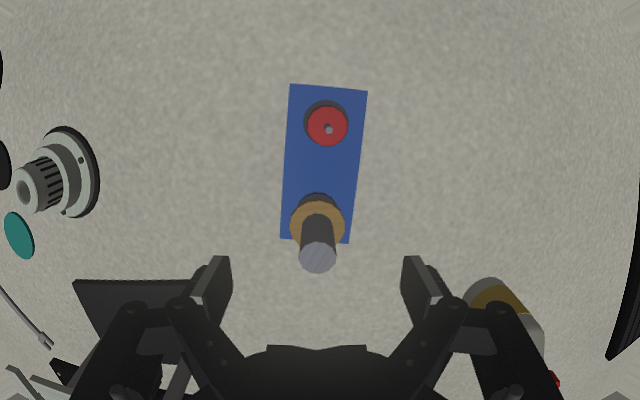

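```bash
python3 - <<'E'
from h import *
T=np.load('pics/w2.npy')
print(atz('wrist',317.5,257,.12,T),atz('wrist',317,224,.08,T))
im=cv2.imread('pics/w2.png')[:,:,::-1]; crop(im,270,170,100,120,5,'pics/w2z.png')
print(proj('wrist',T[:3,3]-[0,0,-.019],T), proj('wrist',T[:3,3],T))
E
```

```text
[0.49583893 0.20643202 0.12      ] [0.49431681 0.20634573 0.08      ]
[317.29744732 278.63611474] [317.11600548 259.01868284]
```

View pics/w2z.png

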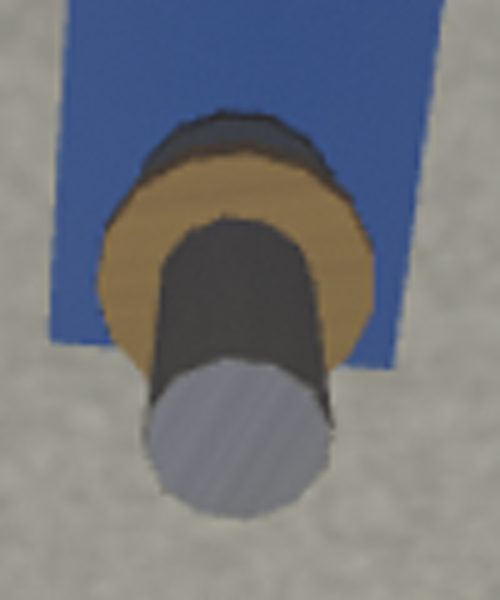

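Call:
apply_moves(plan=[[[0.001,0.0005,0.017,0,0,0,-1],[0.002,0.0005,0.03,0,0,0,-1],[0.0022,0.0005,0.0346,0,0,0,-1],[0.0022,0.0005,0.0346,0,0,0,-0.4],[0.0022,0.0005,0.0346,0,0,0,1],[0.0022,0.0005,0.0346,0,0,0,1],[0.0022,0.0005,0.0346,0,0,0,1],[0.0022,0.0005,0.0346,0,0,0,1]]], force=40)

```text
time: 2.92
tool_pos: [0.4952, 0.2061, 0.0818]
tcp_rot: [0.003, 3.14, 0.001]
wrist_force: [0.0, -0.8, 0.7]
width: 0.294
```

```bash
python3 w.py w3
```

```text
[0.4952 0.2061 0.0818] [3.4000e-03 3.1401e+00 8.0000e-04] 2.9667 [-0.4   2.15  1.75]
```

View pics/w3.png

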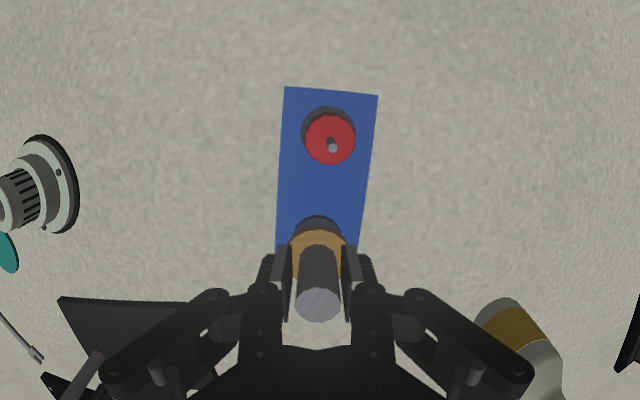

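Call:
apply_moves(plan=[[[0,0,0,0,0,0,1],[0,0,0,0,0,0,1],[0,0,0,0,0,0,1],[0,0,-0.01,0,0,0,1],[0,0,-0.03,0,0,0,1],[0,0,-0.06,0,0,0,1],[0,0,-0.095,0,0,0,1],[0,0,-0.13,0,0,0,1]]], force=60)

```text
time: 3.63
tool_pos: [0.4929, 0.2051, 0.2107]
tcp_rot: [-0.003, -3.138, 0.003]
wrist_force: [1.3, -0.6, -2.5]
width: 0.213
```

```bash
python3 w.py w4;python3 -c "
from h import *
print(delta([.473,-.068,.22],R90))"
```

```text
[0.4929 0.2051 0.2107] [-3.3000e-03 -3.1377e+00  3.0000e-03] 3.6833 [2.5  0.01 3.69]
(array([ 0.0241, -0.2749, -0.001 ]), array([ 0.0009,  0.0029, -0.0006]))
```

View pics/w4.png

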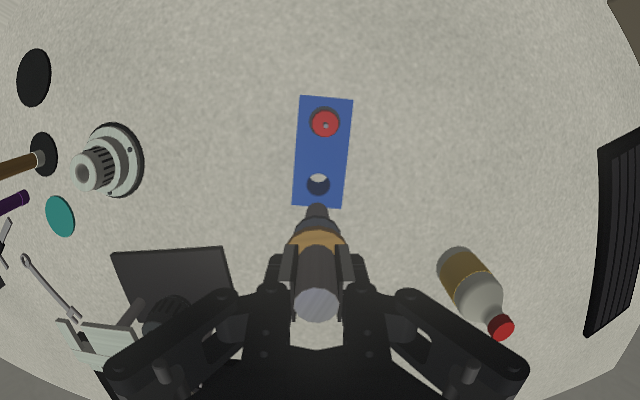

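Call:
apply_moves(plan=[[[0.024,-0.275,-0.002,0,0,0,1],[0.024,-0.275,-0.002,0,0,0,1],[0.024,-0.275,-0.002,0,0,0,1],[0.024,-0.275,-0.002,0,0,0,1],[0.024,-0.275,-0.002,0,0,0,1],[0.024,-0.275,-0.002,0,0,0,1],[0.024,-0.275,-0.002,0,0,0,1],[0.024,-0.275,-0.002,0,0,0,1]]])

```text
time: 4.35
tool_pos: [0.4685, -0.0737, 0.2124]
tcp_rot: [-0.011, -3.14, 0.004]
wrist_force: [-1.0, -0.5, -1.7]
width: 0.22
```

```bash
python3 -c "
from h import *
for i in range(3):
  s=st(); print(s['tool_pos'],s['tcp_rot']); read_camera('top')
";python3 w.py w5
```

```text
[ 0.46854662 -0.07365257  0.21240701] [-0.01065595 -3.13996025  0.00438253]
[ 0.46884409 -0.07135454  0.21230746] [-1.06564315e-02 -3.14002015e+00  5.35663567e-04]
[ 0.46907586 -0.06991281  0.21227601] [-8.19657545e-03 -3.14009563e+00 -8.35393865e-04]
[ 0.4693 -0.069   0.2123] [-5.6000e-03 -3.1403e+00 -1.2000e-03] 4.55 [-0.59 -0.24 -2.3 ]
```

View pics/w5.png

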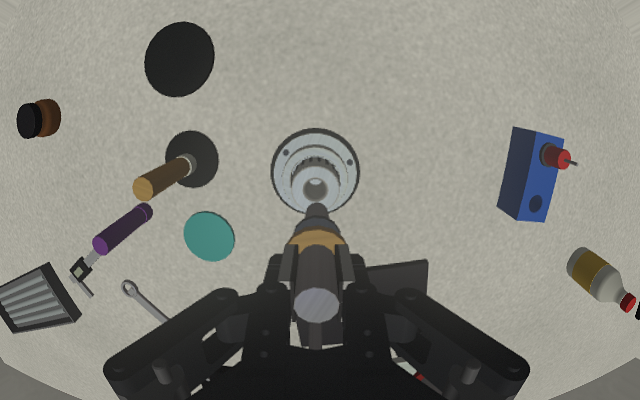

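```bash
python3 - <<'E'
from h import *
im=cv2.imread('pics/w5.png')[:,:,::-1]; crop(im,265,120,100,120,6,'pics/w5z.png')
E
```

```text
(no output)
```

View pics/w5z.png

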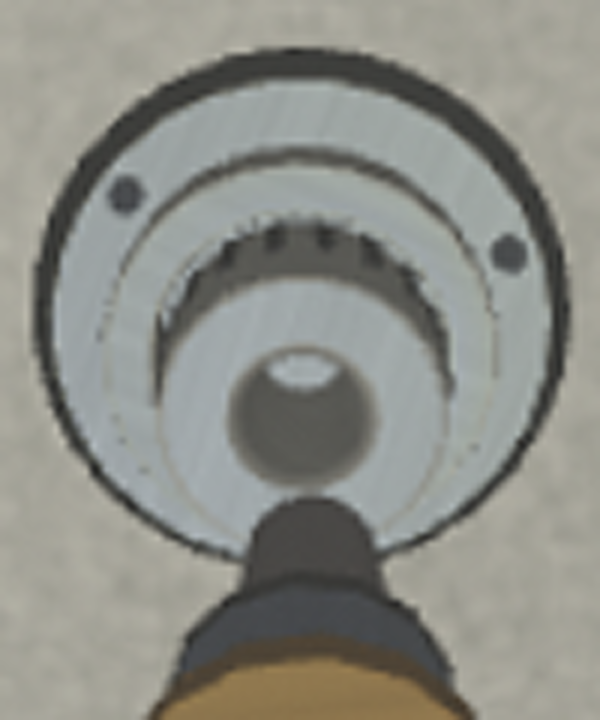

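```bash
python3 - <<'E'
from h import *
from scipy.optimize import least_squares
T1=np.load('pics/w1.npy');T5=np.load('pics/w5.npy')
obs=[('wrist',(82,167.4),T1),('wrist',(315.5,189.5),T5),('top',(180+426/2.75,120+253/2.75),None),('scene',(170+399/3,140+187/3),None)]
def tri(o):
    A=np.zeros((3,3));b=np.zeros(3)
    for n,(u,v),T in o:
        p,d=ray(n,u,v,T);M=np.eye(3)-np.outer(d,d);A+=M;b+=M@p
    return np.linalg.solve(A,b)
print(tri(obs[:2]),tri(obs),tri(obs[1:]))
for z in (.068,.072,.076): print(atz('wrist',315.5,189.5,z,T5), 'base ctr', atz('wrist',265+301/6,120+316/6,z-.058,T5))
# face ellipse width at depth -> height: width 288/6 px=48px of 49mm
c,f=P('wrist'); o,d=ray('wrist',315.5,189.5,T5)
a=ray('wrist',265+160/6,120+400/6,T5)[1];b=ray('wrist',265+448/6,120+400/6,T5)[1]
ang=np.arccos(a@b);print('dist',.049/2/np.tan(ang/2), 'z',(o+d*.049/2/np.tan(ang/2))[2])
a=ray('wrist',265+50/6,120+316/6,T5)[1];b=ray('wrist',265+552/6,120+316/6,T5)[1];m=(a+b)/2
ang=np.arccos(a@b);D=.096/2/np.tan(ang/2);print('base top z',(o+m/np.linalg.norm(m)*D)[2],(o+m/np.linalg.norm(m)*D))
# arbor axis in tool coordinates: project model bottom circle apex for offsets
for dz in (.072,.075,.078):
  ph=np.linspace(0,2*np.pi,73)
  pr=np.array([proj('wrist',T5[:3,3]+[.008*np.cos(t),.008*np.sin(t),-dz],T5) for t in ph])
  print(dz,pr[:,1].min(),pr[:,0].min(),pr[:,0].max(),'obs',120+497/6,265+245/6,265+378/6)
  pr=np.array([proj('wrist',T5[:3,3]+[.01*np.cos(t),.01*np.sin(t),.112-dz],T5) for t in ph])
  print('top',pr.min(0),pr.max(0))
E
python3 -c "
from h import *
im=cv2.imread('pics/w5.png')[:,:,::-1]; crop(im,265,200,100,140,5,'pics/w5y.png')"
```

```text
[ 0.47388571 -0.0699809   0.06869803] [ 0.47333908 -0.06985733  0.06851706] [ 0.47310088 -0.0698571   0.06803846]
[ 0.47410674 -0.06998355  0.068     ] base ctr [ 0.471281   -0.07040142  0.01      ]
[ 0.4729083  -0.06997494  0.072     ] base ctr [ 0.47031593 -0.07038942  0.014     ]
[ 0.47170987 -0.06996632  0.076     ] base ctr [ 0.46935087 -0.07037742  0.018     ]
dist 0.3156034529086119 z 0.053954228704874374
base top z 0.012486377606855947 [ 0.47049542 -0.07039307  0.01248638]
0.072 201.05164099004173 305.9923432737843 327.45530979902827 obs 202.83333333333331 305.8333333333333 328.0
top [293.62032269 286.11234248] [341.34592562 323.02277265]
0.075 199.75427439977292 306.1102187145179 327.31413827073175 obs 202.83333333333331 305.8333333333333 328.0
top [294.04275169 282.0176451 ] [340.85650302 318.6605639 ]
0.078 198.48846325426433 306.2254135039802 327.17618514199575 obs 202.83333333333331 305.8333333333333 328.0
top [294.45195292 278.07855868] [340.38247932 314.43727761]
```

View pics/w5y.png

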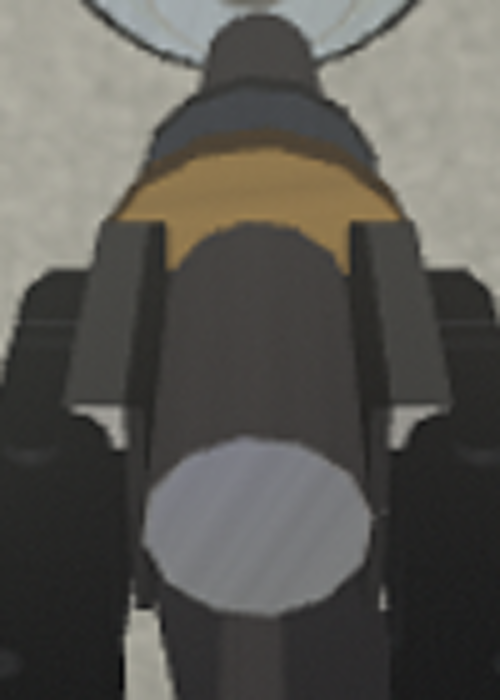

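```bash
python3 -c "
from h import *
print(st()['time'],delta([.4733,-.0702,.152],R90))"
```

```text
4.55 (array([-0.0039, -0.0018,  0.0604]), array([ 0.0002, -0.0004, -0.0007]))
```

Call:
apply_moves(plan=[[[-0.004,-0.001,0.02,0,0,0,1],[-0.004,-0.001,0.045,0,0,0,1],[-0.004,-0.001,0.06,0,0,0,1],[-0.004,-0.001,0.06,0,0,0,1],[-0.004,-0.001,0.06,0,0,0,1],[-0.004,-0.001,0.06,0,0,0,1],[-0.004,-0.001,0.06,0,0,0,1],[-0.004,-0.001,0.06,0,0,0,1]]])

```text
time: 5.22
tool_pos: [0.4752, -0.0699, 0.1544]
tcp_rot: [0.002, 3.139, -0.001]
wrist_force: [-0.4, -0.5, -2.7]
width: 0.219
```

```bash
python3 w.py w6; python3 -c "
from h import *
print(st()['tool_pos'])
im=cv2.imread('pics/w6.png')[:,:,::-1]; crop(im,255,130,120,200,4,'pics/w6z.png')"
```

```text
[ 0.4752 -0.0699  0.1544] [ 2.4000e-03  3.1389e+00 -9.0000e-04] 5.2667 [ 0.46  0.83 -1.82]
[ 0.47498476 -0.07002846  0.15426363]
```

View pics/w6z.png

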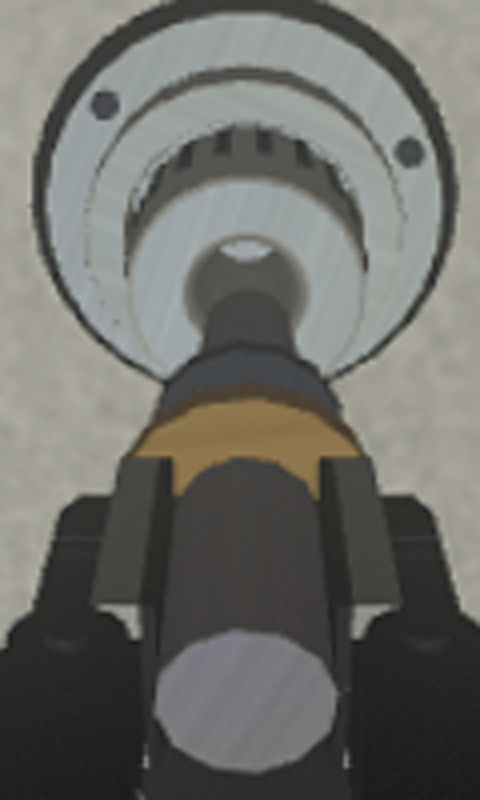

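```bash
python3 - <<'E'
from h import *
T=np.load('pics/w6.npy'); ph=np.linspace(0,2*np.pi,181)
def circ(c,r):
    return np.array([proj('wrist',np.asarray(c)+[r*np.cos(t),r*np.sin(t),0],T) for t in ph])
def z(p): return (p-[255,130])*4
for zz in (.068,.072,.076):
  for x in (.472,.474):
    a=z(circ([x,-.07,zz],.012));b=z(circ([x,-.07,zz],.0245));n=z(circ([x,-.07,zz-.05],.048)); 
    print(zz,x,'mouth',a.min(0).round(),a.max(0).round(),'face',b.min(0).round(),b.max(0).round(),'base',n.min(0).round(),n.max(0).round())
for off in (0,.001,.002):
    a=z(circ(T[:3,3]+[off,0,-.072],.008));b=z(circ(T[:3,3]+[off,0,.040],.01));print(off,a.min(0).round(),a.max(0).round(),b.min(0).round(),b.max(0).round())
E
```

```text
0.068 0.472 mouth [186. 223.] [308. 339.] face [123. 161.] [371. 396.] base [44.  9.] [449. 400.]
0.068 0.474 mouth [186. 233.] [308. 348.] face [123. 171.] [371. 405.] base [44. 18.] [449. 407.]
0.072 0.472 mouth [185. 229.] [309. 347.] face [121. 165.] [373. 404.] base [41. 11.] [452. 407.]
0.072 0.474 mouth [185. 239.] [309. 356.] face [121. 176.] [373. 413.] base [42. 20.] [452. 414.]
0.076 0.472 mouth [184. 235.] [310. 354.] face [119. 171.] [375. 413.] base [38. 13.] [455. 413.]Traceback (most recent call last):
  File "<stdin>", line 8, in <module>
  File "<stdin>", line 4, in circ
  File "h.py", line 22, in proj
    c,f=P(n); p=np.asarray(p,float)
        ~^^^
  File "h.py", line 5, in P
    c=camera_params(n); f=200/np.tan(np.radians(c['fovy'])/2); return c,f
ValueError: time passes only in moves, steps and waits
```

```bash
python3 - <<'E'
import pickle
from workcell import camera_params
pickle.dump({n:camera_params(n) for n in ('scene','top','wrist')},open('cp.pkl','wb'))
E
sed -i 's/^def P(n):/import pickle\nCP=pickle.load(open("\.\/cp.pkl","rb"))\ndef P(n):/; s/c=camera_params(n); f=/c=CP[n]; f=/' h.py
cat >> h.py <<'E'
_ph=np.linspace(0,2*np.pi,181)
def circ(n,c,r,T=None):
    return np.array([proj(n,np.asarray(c)+[r*np.cos(t),r*np.sin(t),0],T) for t in _ph])
E
python3 - <<'E'
from h import *
T=np.load('pics/w6.npy')
def z(p): return (p-[255,130])*4
for off in (0,.001,.002):
    a=z(circ('wrist',T[:3,3]+[off,0,-.072],.008,T));b=z(circ('wrist',T[:3,3]+[off,0,.040],.01,T));f=z(circ('wrist',T[:3,3]+[off,0,.0],.018,T));print(off,a.min(0).round(),a.max(0).round(),b.min(0).round(),b.max(0).round(),f.min(0))
print(delta([.474,-.07,.125],R90))
E
```

```text
0 [204. 283.] [290. 363.] [154. 626.] [345. 773.] [113.20751631 392.83502637]
0.001 [205. 288.] [290. 368.] [154. 634.] [345. 780.] [113.56685455 400.00714687]
0.002 [205. 293.] [290. 373.] [155. 642.] [344. 786.] [113.92667216 407.1417939 ]
(array([0.0011, 0.    , 0.0293]), array([-0.0002,  0.0008, -0.0006]))
```

Call:
apply_moves(plan=[[[0.001,0,0.003,0,0.0008,-0.0006,1],[0.0025,0,0.007,0,0.0008,-0.0006,1],[0.0025,0,0.013,0,0.0008,-0.0006,1],[0.0025,0,0.018,0,0.0008,-0.0006,1],[0.0025,0,0.018,0,0.0008,-0.0006,1],[0.0025,0,0.018,0,0.0008,-0.0006,1],[0.0025,0,0.018,0,0.0008,-0.0006,1],[0.0025,0,0.018,0,0.0008,-0.0006,1]]])

```text
time: 5.93
tool_pos: [0.4715, -0.07, 0.135]
tcp_rot: [-0.0, -3.139, -0.0]
wrist_force: [0.5, -0.8, -3.0]
width: 0.22
```

```bash
python3 w.py w7; python3 -c "
from h import *
im=cv2.imread('pics/w7.png')[:,:,::-1]; crop(im,255,130,120,200,4,'pics/w7z.png')"
```

```text
[ 0.4715 -0.07    0.135 ] [-4.0000e-04 -3.1391e+00 -0.0000e+00] 5.9833 [ 0.59  0.24 -2.68]
```

View pics/w7z.png

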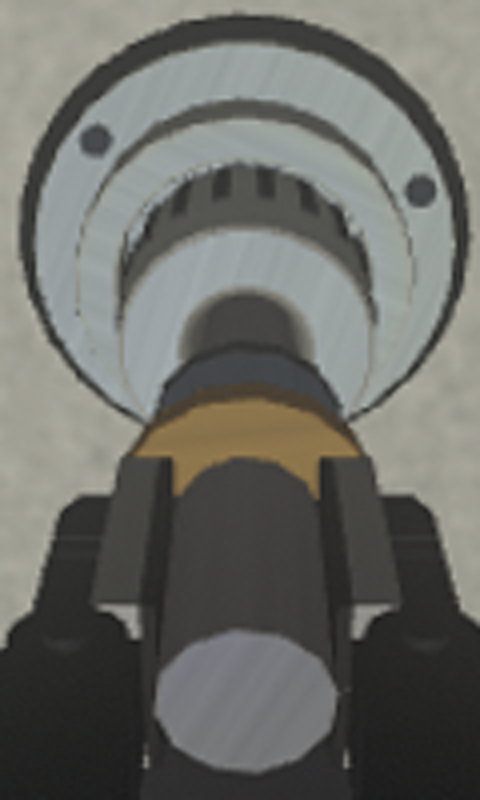

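```bash
python3 - <<'E'
from h import *
T=np.load('pics/w7.npy')
def z(p): return (p-[255,130])*4
for zz in (.068,.070,.072):
 for x in (.472,.474):
  print(zz,x,z(circ('wrist',[x,-.07,zz],.012,T)).min(0),z(circ('wrist',[x,-.07,zz],.0245,T)).min(0),z(circ('wrist',[x,-.07,zz-.05],.048,T)).min(0))
print(delta([.473,-.07,.105],R90))
E
```

```text
0.068 0.472 [181.84825717 274.9189328 ] [113.74665166 207.66125922] [31.37165671 38.69975474]
0.068 0.474 [182.04596154 285.47034256] [114.1490641  218.56808676] [31.83417005 48.02524549]
0.07 0.472 [181.32909744 278.45116535] [112.66366141 210.65860173] [29.90115514 39.91924112]
0.07 0.474 [181.53116181 289.08282508] [113.07500592 221.65477023] [30.37208147 49.31418365]
0.072 0.472 [180.80164447 282.0447286 ] [111.56349709 213.70976455] [28.41102976 41.15738436]
0.072 0.474 [181.00820241 292.75766472] [111.98404629 224.7966018 ] [28.89058204 50.62280072]
(array([-0.0016,  0.    ,  0.03  ]), array([-0.    , -0.0008, -0.    ]))
```

Call:
apply_moves(plan=[[[-0.0013,0,0.002,0,0,0,1],[-0.0013,0,0.005,0,0,0,1],[-0.0013,0,0.009,0,0,0,1],[-0.0013,0,0.013,0,0,0,1],[-0.0013,0,0.017,0,0,0,1],[-0.0013,0,0.02,0,0,0,1],[-0.0013,0,0.022,0,0,0,1],[-0.0013,0,0.022,0,0,0,1]]])

```text
time: 6.65
tool_pos: [0.4724, -0.07, 0.1122]
tcp_rot: [-0.0, -3.138, -0.0]
wrist_force: [0.6, 0.0, -2.6]
width: 0.22
```

```bash
python3 w.py w8; python3 -c "
from h import *
print(delta([.473,-.07,.105],R90))
im=cv2.imread('pics/w8.png')[:,:,::-1]; crop(im,255,130,120,200,4,'pics/w8z.png')"
```

```text
[ 0.4724 -0.07    0.1122] [-3.0000e-04 -3.1382e+00 -1.0000e-04] 6.7 [ 0.5  -0.11 -3.06]
(array([-0.0005,  0.    ,  0.0075]), array([ 0.    , -0.001 , -0.0001]))
```

View pics/w8z.png

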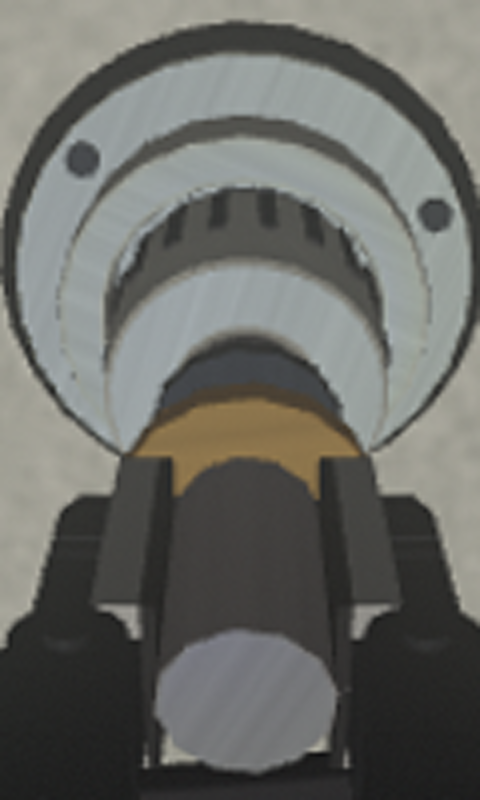

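Call:
apply_moves(plan=[[[-0.0008,0,0.001,0,0,0,1],[-0.0008,0,0.002,0,0,0,1],[-0.0008,0,0.003,0,0,0,1],[-0.0008,0,0.004,0,0,0,1],[-0.0008,0,0.005,0,0,0,1],[-0.0008,0,0.006,0,0,0,1],[-0.0008,0,0.006,0,0,0,1],[-0.0008,0,0.006,0,0,0,1]]])

```text
time: 7.37
tool_pos: [0.4733, -0.07, 0.1066]
tcp_rot: [-0.0, -3.139, -0.0]
wrist_force: [-1.3, -0.1, -2.9]
width: 0.218
```

```bash
python3 w.py w9; python3 -c "
from h import *
im=cv2.imread('pics/w9.png')[:,:,::-1]; crop(im,255,130,120,200,4,'pics/w9z.png')"
```

```text
[ 0.4733 -0.07    0.1066] [-3.0000e-04 -3.1386e+00 -0.0000e+00] 7.4167 [-1.53 -0.5  -2.76]
```

View pics/w9z.png

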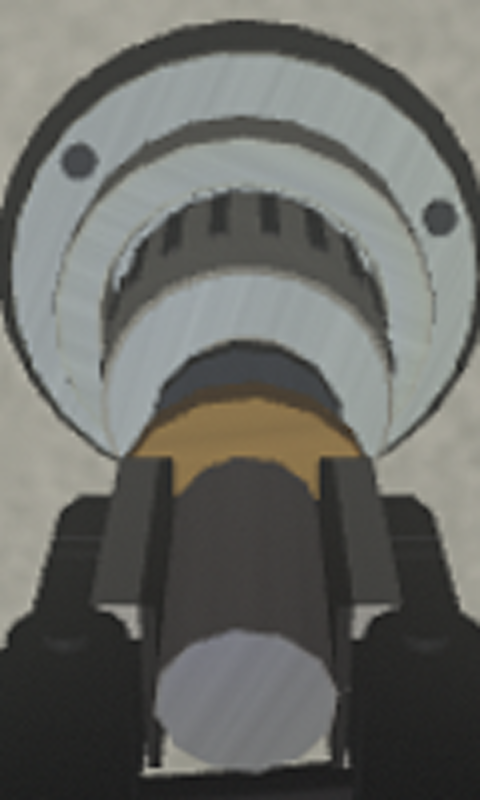

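Call:
apply_moves(plan=[[[0.0006,0,0.0003,0,0,0,1],[0.0006,0,0.0006,0,0,0,1],[0.0006,0,0.001,0,0,0,1],[0.0006,0,0.0013,0,0,0,1],[0.0006,0,0.0016,0,0,0,1],[0.0006,0,0.002,0,0,0,1],[0.0006,0,0.002,0,0,0,1],[0.0006,0,0.002,0,0,0,1]]])

```text
time: 8.08
tool_pos: [0.473, -0.0701, 0.1049]
tcp_rot: [-0.0, -3.139, 0.0]
wrist_force: [0.2, -0.0, -2.0]
width: 0.22
```

```bash
python3 w.py w10
```

```text
[ 0.473  -0.0701  0.1049] [-2.0000e-04 -3.1392e+00  2.0000e-04] 8.1333 [-0.76 -0.94 -1.44]
```

Call:
apply_moves(plan=[[[0,0,0.0003,0,0,0,1],[0,0,0.0006,0,0,0,1],[0,0,0.0009,0,0,0,1],[0,0,0.0012,0,0,0,1],[0,0,0.0015,0,0,0,1],[0,0,0.0015,0,0,0,1],[0,0,0.0015,0,0,0,1],[0,0,0.0015,0,0,0,1]]])

```text
time: 8.8
tool_pos: [0.473, -0.0701, 0.1036]
tcp_rot: [-0.0, -3.139, 0.0]
wrist_force: [-1.3, -1.6, 2.0]
width: 0.218
```

```bash
python3 w.py w11;  python3 -c "
from h import *
im=cv2.imread('pics/w11.png')[:,:,::-1]; crop(im,255,130,120,200,4,'pics/w11z.png')"
```

```text
[ 0.473  -0.0701  0.1036] [-3.0000e-04 -3.1394e+00  3.0000e-04] 8.85 [-1.55 -0.67  1.79]
```

View pics/w11z.png

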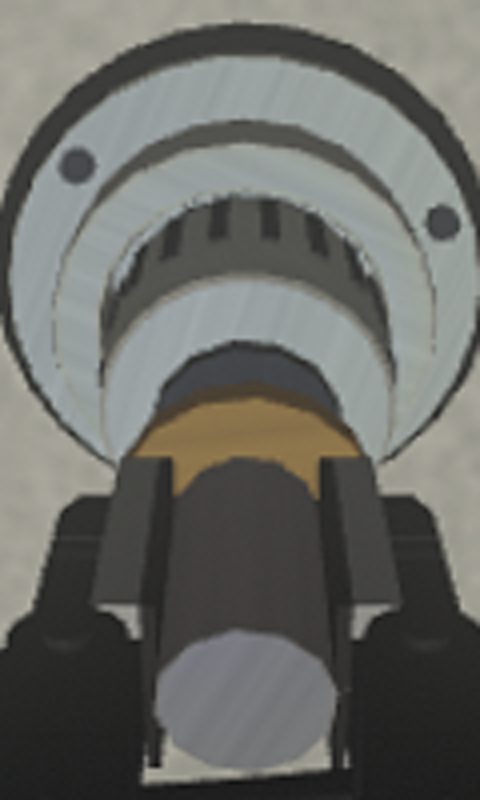

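Call:
apply_moves(plan=[[[0,0,0,0,0,0,0.4],[0,0,0,0,0,0,0.3],[0,0,0,0,0,0,0],[0,0,0,0,0,0,-0.3],[0,0,-0.005,0,0,0,-0.6],[0,0,-0.02,0,0,0,-0.6],[0,0,-0.05,0,0,0,-0.6],[0,0,-0.09,0,0,0,-0.6]]])

```text
time: 9.52
tool_pos: [0.4704, -0.0694, 0.1913]
tcp_rot: [-0.0, -3.132, -0.002]
wrist_force: [0.7, 0.8, -0.2]
width: 0.805
```

```bash
python3 w.py w12;  python3 -c "
from h import *
im=cv2.imread('pics/w12.png')[:,:,::-1]; crop(im,255,130,120,200,4,'pics/w12z.png')"
```

```text
[ 0.4704 -0.0694  0.1913] [-4.000e-04 -3.132e+00 -2.500e-03] 9.5667 [2.33 0.48 5.58]
```

View pics/w12.png

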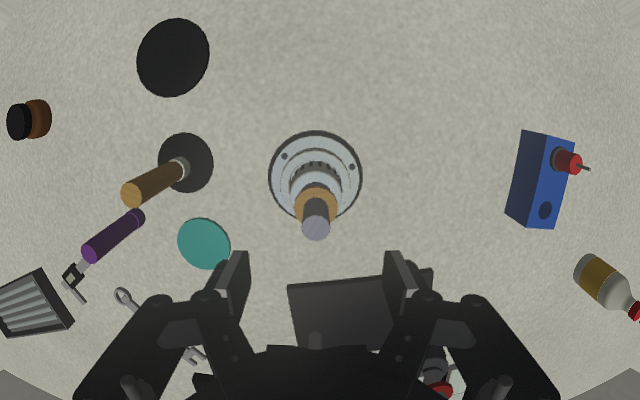

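View pics/w12z.png

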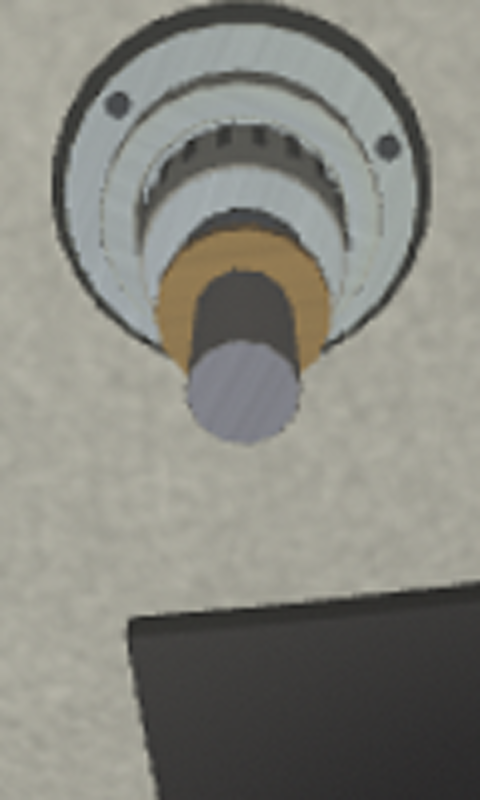

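Call:
apply_moves(plan=[[[0.013,-0.153,-0.008,0,0,0,-1],[0.013,-0.153,-0.008,0,0,0,-1],[0.013,-0.153,-0.008,0,0,0,-1],[0.013,-0.153,-0.008,0,0,0,-1],[0.013,-0.153,-0.008,0,0,0,-1],[0.013,-0.153,-0.008,0,0,0,-1],[0.013,-0.153,-0.008,0,0,0,-1],[0.013,-0.153,-0.008,0,0,0,-1]]])

```text
time: 10.23
tool_pos: [0.4601, -0.222, 0.2012]
tcp_rot: [0.001, -3.139, -0.001]
wrist_force: [-0.2, -0.0, 0.5]
width: 1.001
```

```bash
python3 w.py w13;  python3 -c "
from h import *
im=cv2.imread('pics/w13.png')[:,:,::-1]; crop(im,255,110,130,150,4,'pics/w13z.png')"
```

```text
[ 0.4601 -0.222   0.2012] [ 1.0000e-03 -3.1389e+00 -1.0000e-03] 10.2833 [-0.22  0.68 -0.13]
```

View pics/w13.png

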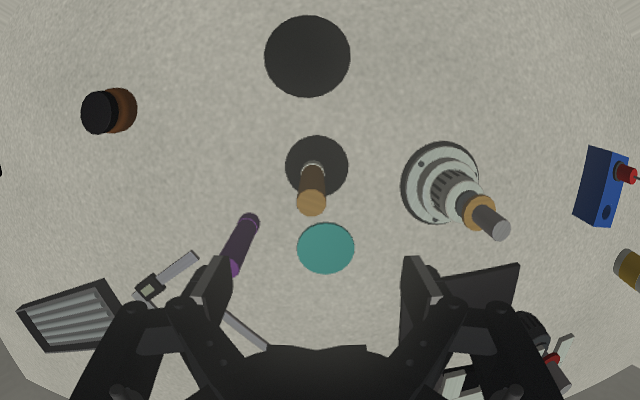

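View pics/w13z.png

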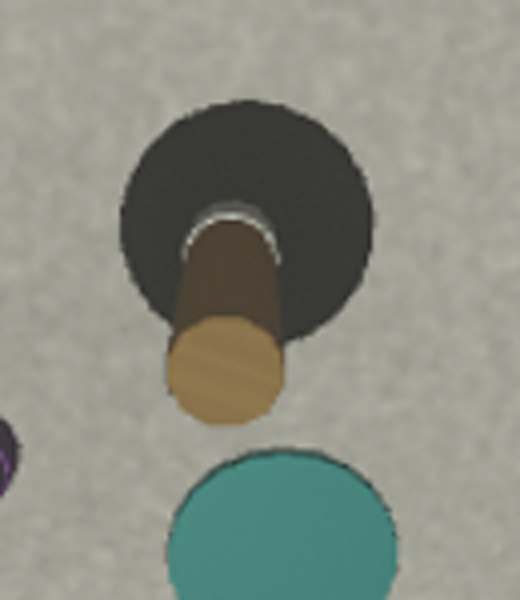

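```bash
python3 - <<'E'
from h import *
T=np.load('pics/w13.npy')
print('knk',atz('wrist',311.25,202.6,.116,T),'pad',atz('wrist',316.9,165.3,.006,T),'nyl top',atz('wrist',255+231/4,110+232/4,.024,T))
T=np.load('pics/w12.npy'); print('arbor top',atz('wrist',315.75,228,.1405,T))
T=np.load('pics/w13.npy'); print(st()['tool_pos'],atz('wrist',501,228,.1405,T))
print(delta([.4562,-.2245,.13],R90))
E
```

```text
knk [ 0.45775216 -0.22624869  0.116     ] pad [ 0.45156551 -0.22145126  0.006     ] nyl top [ 0.4506356  -0.22591924  0.024     ]
arbor top [ 0.47426368 -0.07005289  0.1405    ]
[ 0.46012284 -0.22182186  0.20121975] [ 0.47195282 -0.06975431  0.1405    ]
(array([ 0.0037, -0.0027,  0.0712]), array([ 0.0002, -0.0009,  0.0004]))
```

Call:
apply_moves(plan=[[[0.003,-0.0044,0.035,0,0,0,-1],[0.003,-0.0044,0.07,0,0,0,-1],[0.003,-0.0044,0.1,0,0,0,-1],[0.003,-0.0044,0.12,0,0,0,-1],[0.003,-0.0044,0.125,0,0,0,-1],[0.003,-0.0044,0.125,0,0,0,-1],[0.003,-0.0044,0.125,0,0,0,-1],[0.003,-0.0044,0.125,0,0,0,-1]]])

```text
time: 10.95
tool_pos: [0.4585, -0.2278, 0.0784]
tcp_rot: [-0.001, 3.141, -0.003]
wrist_force: [-0.3, 0.0, 0.4]
width: 0.999
```

```bash
python3 w.py w14;  python3 -c "
from h import *
im=cv2.imread('pics/w14.png')[:,:,::-1]; crop(im,235,160,160,180,4,'pics/w14z.png')"
```

```text
[ 0.4585 -0.2278  0.0784] [-9.000e-04  3.141e+00 -2.700e-03] 11.0 [-0.41 -0.56  0.75]
```

View pics/w14z.png

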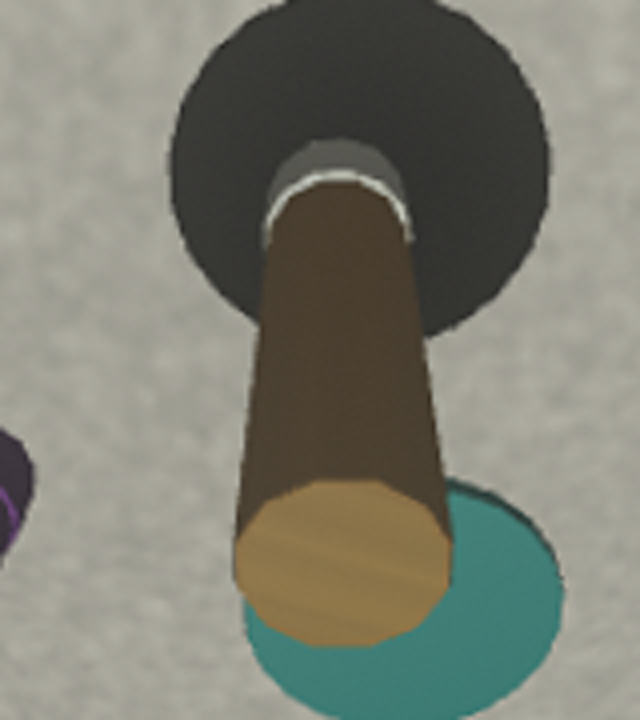

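```bash
python3 - <<'E'
from h import *
T=np.load('pics/w14.npy')
p=atz('wrist',320.75,300.75,.116,T); print(p, T[:3,:3].T@(p-T[:3,3]))
print('pad',atz('wrist',235+360/4,160+165/4,.006,T))
for dx in (-.002,0,.002):
  c=(circ('wrist',[p[0]+dx,p[1],.116],.012,T)-[235,160])*4; b=(circ('wrist',[p[0]+dx,p[1],.024],.013,T)-[235,160])*4; print(c.min(0),c.max(0),b.min(0),b.max(0))
E
```

```text
[ 0.45775362 -0.22636279  0.116     ] [ 0.0007285   0.00141784 -0.03761093]
pad [ 0.45092234 -0.22191973  0.006     ]
[229.07252841 453.12416557] [457.00818464 633.40881189] [261.14950433 153.84999284] [411.99693477 293.95862349]
[229.79923003 469.65717074] [455.98984346 646.72538186] [261.35572334 165.06559419] [411.70494099 304.20007791]
[230.52374939 485.90800669] [454.97446187 659.79565676] [261.56369883 176.21186007] [411.41053852 314.36177165]
```

Call:
apply_moves(plan=[[[0.0007,0.0014,0.002,0,0,0,-0.2],[0.0007,0.0014,0.002,0,0,0,0.4],[0.0007,0.0014,0.002,0,0,0,1],[0.0007,0.0014,0.002,0,0,0,1],[0.0007,0.0014,0.002,0,0,0,1],[0.0007,0.0014,0.002,0,0,0,1],[0.0007,0.0014,0.002,0,0,0,1],[0.0007,0.0014,0.002,0,0,0,1]]], force=80)

```text
time: 11.67
tool_pos: [0.4564, -0.2262, 0.0748]
tcp_rot: [-0.001, -3.14, 0.0]
wrist_force: [-0.5, 1.1, 4.1]
width: 0.258
```

```bash
python3 w.py w15;  python3 -c "
from h import *
im=cv2.imread('pics/w15.png')[:,:,::-1]; crop(im,235,160,160,180,4,'pics/w15z.png')"
```

```text
[ 0.4564 -0.2262  0.0748] [-5.0000e-04 -3.1398e+00  4.0000e-04] 11.7167 [1.12 0.02 4.07]
```

View pics/w15z.png

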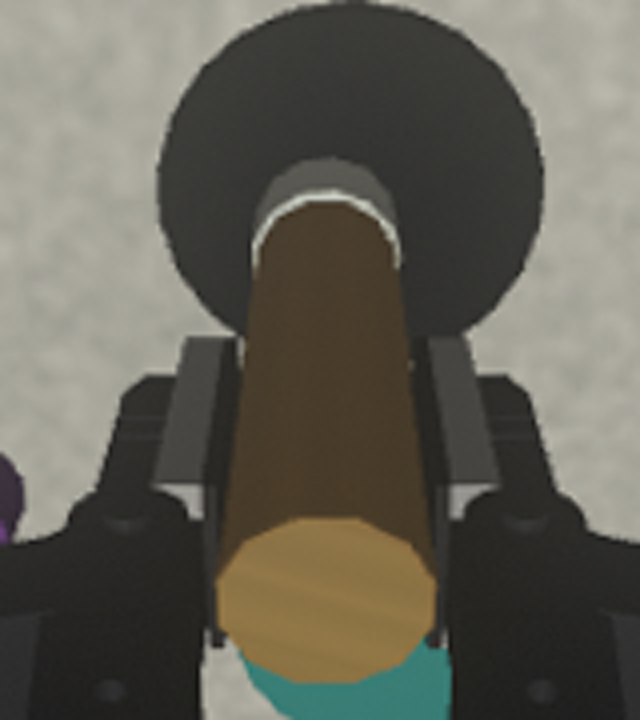

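Call:
apply_moves(plan=[[[0,0,-0.005,0,0,0,1],[0,0,-0.02,0,0,0,1],[0,0,-0.05,0,0,0,1],[0,0,-0.09,0,0,0,1],[0,0,-0.13,0,0,0,1],[0,0,-0.165,0,0,0,1],[-0.004,0.02,-0.17,0,0,0,1],[-0.008,0.055,-0.17,0,0,0,1]]])

```text
time: 12.38
tool_pos: [0.4665, -0.1738, 0.2483]
tcp_rot: [0.006, 3.138, -0.007]
wrist_force: [0.9, 0.3, -3.9]
width: 0.268
```

```bash
python3 -c "
from h import *
s=st();print(s['tool_pos'],s['wrist_force']);print(delta([.4722,-.07,.238],R90))"
```

```text
[ 0.46651417 -0.17379425  0.24829847] [ 0.94276741  0.32548316 -3.91643957]
(array([-0.0052,  0.1039,  0.0098]), array([-0.0015,  0.0012, -0.0013]))
```

Call:
apply_moves(plan=[[[-0.0065,0.035,0.003,0,0,0,1],[-0.0065,0.07,0.007,0,0,0,1],[-0.0065,0.095,0.007,0,0,0,1],[-0.0065,0.102,0.007,0,0,0,1],[-0.0065,0.102,0.007,0,0,0,1],[-0.0065,0.102,0.007,0,0,0,1],[-0.0065,0.102,0.007,0,0,0,1],[-0.0065,0.102,0.007,0,0,0,1]]])

```text
time: 13.05
tool_pos: [0.471, -0.0702, 0.2372]
tcp_rot: [-0.003, -3.139, 0.001]
wrist_force: [-0.5, 0.1, -3.4]
width: 0.261
```

```bash
python3 w.py w16;  python3 -c "
from h import *
im=cv2.imread('pics/w16.png')[:,:,::-1]; crop(im,235,130,160,200,4,'pics/w16z.png')
im=read_camera('scene'); crop(im,250,150,120,120,5,'pics/s16.png')
print(st()['tool_pos'])"
```

```text
[ 0.471  -0.0702  0.2372] [-2.6000e-03 -3.1387e+00  8.0000e-04] 13.1 [-0.35  0.16 -3.16]
[ 0.47101074 -0.07009574  0.23729918]
```

View pics/w16z.png

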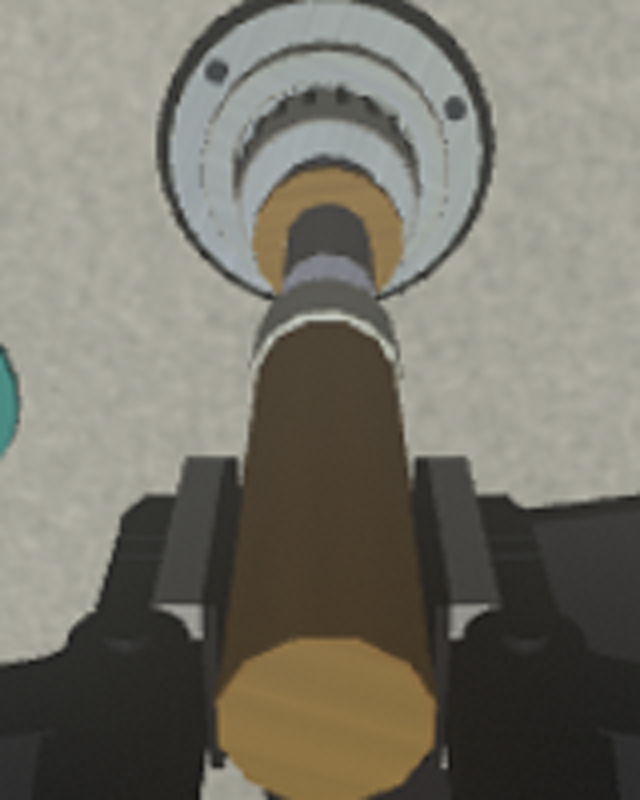

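View pics/s16.png

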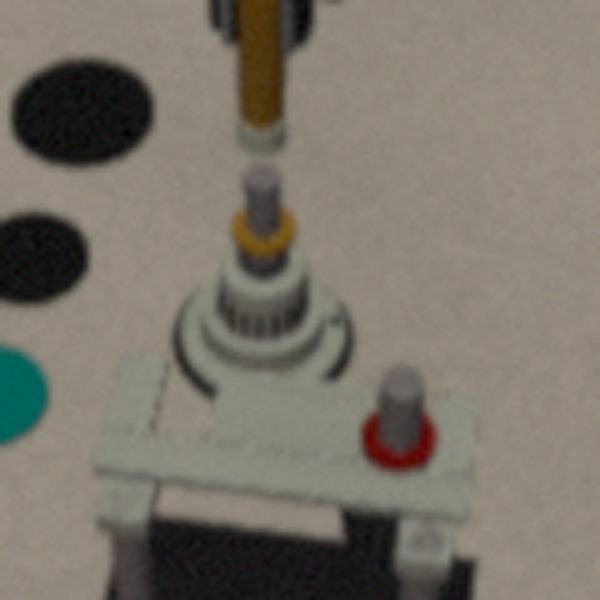

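```bash
python3 - <<'E'
from h import *
T=np.load('pics/w16.npy')
z=lambda p:(p-[235,130])*4
for off in (0,.001,.002,.003):
  a=z(circ('wrist',T[:3,3]+[off,0,-.069],.013,T));b=z(circ('wrist',T[:3,3]+[off,0,.041],.012,T)); print(off,a.min(0),a.max(0)[0],b.min(0),b.max(0))
for zz in (.1385,.1405,.142):
 for x in (.471,.473): 
  b=z(circ('wrist',[x,-.0701,zz],.01,T));print(zz,x,b.min(0),b.max(0)[0])
print(delta([.471,-.07,.21],R90))
E
```

```text
0 [256.83877297 263.8865674 ] 397.9639773679992 [214.16341691 612.98271026] [444.8499009 790.9859678]
0.001 [256.95085539 269.15083209] 397.86483770877726 [214.62174564 621.21912185] [444.38938861 797.5573409 ]
0.002 [257.06334861 274.40057691] 397.7651775414604 [215.07901543 629.38146851] [443.92970042 804.06552206]
0.003 [257.17624351 279.63567409] 397.6650063954835 [215.53516983 637.47004562] [443.47089932 810.51106432]
0.1385 0.471 [279.09160099 233.62408184] 375.80138871541135
0.1385 0.473 [279.22348764 242.99605729] 375.69344600441536
0.1405 0.471 [278.75203559 236.40680283] 376.182803058173
0.1405 0.473 [278.88631691 245.84377275] 376.07245822404525
0.142 0.471 [278.49414889 238.52189135] 376.4724689850573
0.142 0.473 [278.63026829 248.00813039] 376.36027790605954
(array([-0.0001,  0.0001,  0.0273]), array([-0.0001, -0.0009, -0.0006]))
```

Call:
apply_moves(plan=[[[-0.0005,0.0004,0.005,0,0,0,1],[-0.0005,0.0004,0.012,0,0,0,1],[-0.0005,0.0004,0.017,0,0,0,1],[-0.0005,0.0004,0.02,0,0,0,1],[-0.0005,0.0004,0.022,0,0,0,1],[-0.0005,0.0004,0.023,0,0,0,1],[-0.0005,0.0004,0.023,0,0,0,1],[-0.0005,0.0004,0.023,0,0,0,1]]])

```text
time: 13.82
tool_pos: [0.4716, -0.0686, 0.2145]
tcp_rot: [-0.0, -3.139, 0.0]
wrist_force: [-0.1, 0.2, -2.3]
width: 0.259
```

```bash
python3 w.py w17;  python3 -c "
from h import *
im=cv2.imread('pics/w17.png')[:,:,::-1]; crop(im,235,130,160,200,4,'pics/w17z.png')
im=read_camera('scene'); crop(im,250,150,120,120,5,'pics/s17.png')
s=st();print(s['tool_pos'],s['wrist_force'])"
```

```text
[ 0.4716 -0.0686  0.2145] [-2.0000e-04 -3.1393e+00  1.0000e-04] 13.8667 [ 0.07  0.95 -3.69]
[ 0.47173166 -0.06861156  0.21471927] [ 0.03974731 -0.25429968 -3.32417127]
```

View pics/w17z.png

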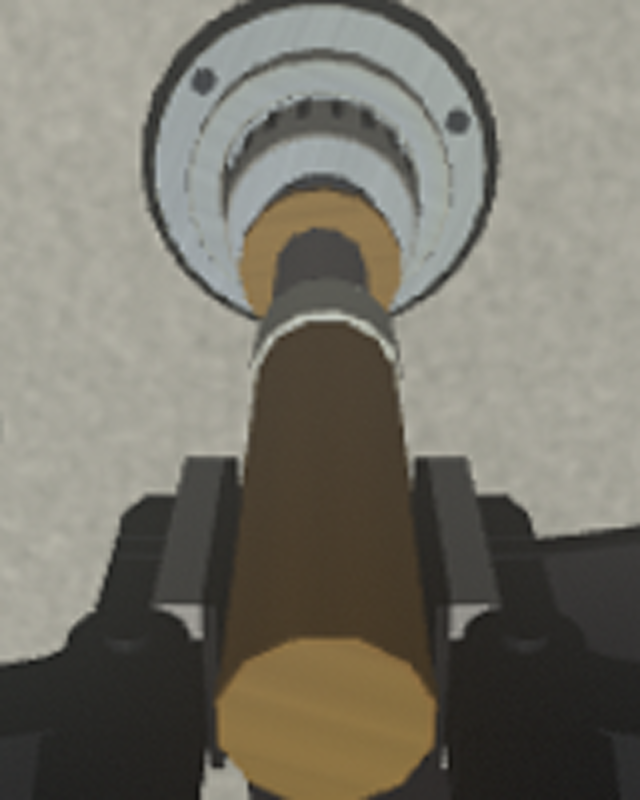

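View pics/s17.png

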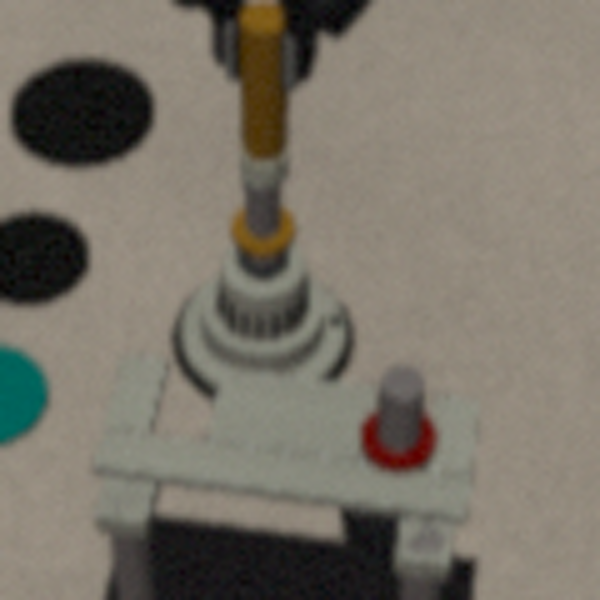

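Call:
apply_moves(plan=[[[0,-0.0012,0.0004,0,0,0,1],[0,-0.0012,0.0008,0,0,0,1],[0,-0.0012,0.0012,0,0,0,1],[0,-0.0012,0.0016,0,0,0,1],[0,-0.0012,0.002,0,0,0,1],[0,-0.0012,0.0024,0,0,0,1],[0,-0.0012,0.0027,0,0,0,1],[0,-0.0012,0.003,0,0,0,1]]])

```text
time: 14.58
tool_pos: [0.4714, -0.0698, 0.2113]
tcp_rot: [-0.0, -3.139, 0.0]
wrist_force: [-0.0, -0.3, -3.7]
width: 0.264
```

```bash
cat > f.py <<'E'
from h import *
for i in range(3):
    s=st(); print(s['time'],s['tool_pos'].round(4),s['wrist_force'].round(2)); read_camera('top')
E
python3 f.py
```

```text
14.5833 [ 0.4714 -0.0698  0.2113] [-0.01 -0.29 -3.71]
14.6333 [ 0.4714 -0.0698  0.2112] [-0.86 -0.01 -3.89]
14.6833 [ 0.4714 -0.0698  0.2113] [ 1.12 -0.47 -3.04]
```

Not touching yet. I'll continue at 0.3 mm per row.

Call:
apply_moves(plan=[[[0,0,0.0002,0,0,0,1],[0,0,0.0004,0,0,0,1],[0,0,0.0006,0,0,0,1],[0,0,0.0008,0,0,0,1],[0,0,0.001,0,0,0,1],[0,0,0.0012,0,0,0,1],[0,0,0.0012,0,0,0,1],[0,0,0.0012,0,0,0,1]]])

```text
time: 15.4
tool_pos: [0.4716, -0.0698, 0.2104]
tcp_rot: [-0.0, -3.139, 0.0]
wrist_force: [-0.4, -1.2, -1.9]
width: 0.261
```

```bash
python3 f.py
```

```text
15.4 [ 0.4716 -0.0698  0.2104] [-0.44 -1.16 -1.93]
15.45 [ 0.4716 -0.0698  0.2104] [-0.23  0.11 -2.07]
15.5 [ 0.4716 -0.0698  0.2104] [-0.31  0.19 -2.6 ]
```

Call:
apply_moves(plan=[[[0,0,0.0001,0,0,0,1],[0,0,0.0002,0,0,0,1],[0,0,0.0003,0,0,0,1],[0,0,0.0004,0,0,0,1],[0,0,0.0005,0,0,0,1],[0,0,0.0006,0,0,0,1],[0,0,0.0006,0,0,0,1],[0,0,0.0006,0,0,0,1]]])

```text
time: 16.22
tool_pos: [0.4718, -0.0699, 0.21]
tcp_rot: [-0.0, -3.14, 0.0]
wrist_force: [-0.2, 0.2, 1.9]
width: 0.256
```

```bash
python3 f.py
```

```text
16.2167 [ 0.4718 -0.0699  0.21  ] [-0.25  0.19  1.89]
16.2667 [ 0.4717 -0.0699  0.21  ] [-0.78  0.19  2.5 ]
16.3167 [ 0.4717 -0.0699  0.21  ] [-0.52  0.55  2.74]
```

Call:
apply_moves(plan=[[[0,0,0.0001,0,0,0,1],[0,0,0.0002,0,0,0,1],[0,0,0.0003,0,0,0,1],[0,0,0.0004,0,0,0,1],[0,0,0.0005,0,0,0,1],[0,0,0.0006,0,0,0,1],[0,0,0.0007,0,0,0,1],[0,0,0.0007,0,0,0,1]]])

```text
time: 17.03
tool_pos: [0.4719, -0.0699, 0.2097]
tcp_rot: [-0.0, -3.14, 0.0]
wrist_force: [-2.1, 0.2, 6.4]
width: 0.263
```

```bash
python3 f.py
```

```text
17.0333 [ 0.4719 -0.0699  0.2097] [-2.06  0.21  6.41]
17.0833 [ 0.4719 -0.0699  0.2097] [-0.86  1.17  6.41]
17.1333 [ 0.4719 -0.0699  0.2097] [-1.23  0.4   6.1 ]
```

Call:
apply_moves(plan=[[[0,0,0.0001,0,0,0,1],[0,0,0.0002,0,0,0,1],[0,0,0.0003,0,0,0,1],[0,0,0.0004,0,0,0,1],[0,0,0.0005,0,0,0,1],[0,0,0.0006,0,0,0,1],[0,0,0.0007,0,0,0,1],[0,0,0.0007,0,0,0,1]]])

```text
time: 17.85
tool_pos: [0.4722, -0.0699, 0.2096]
tcp_rot: [-0.0, -3.141, 0.001]
wrist_force: [-1.1, 0.9, 9.0]
width: 0.26
```

```bash
python3 f.py
```

```text
17.85 [ 0.4722 -0.0699  0.2096] [-1.09  0.92  9.02]
17.9 [ 0.4722 -0.0699  0.2096] [-0.79  0.57  9.59]
17.95 [ 0.4722 -0.07    0.2096] [-1.23  0.72  8.77]
```

Call:
apply_moves(plan=[[[0,0,0.0001,0,0,0,1],[0,0,0.0002,0,0,0,1],[0,0,0.0003,0,0,0,1],[0,0,0.0004,0,0,0,1],[0,0,0.0005,0,0,0,1],[0,0,0.0006,0,0,0,1],[0,0,0.0007,0,0,0,1],[0,0,0.0007,0,0,0,1]]])

```text
time: 18.67
tool_pos: [0.4725, -0.07, 0.2094]
tcp_rot: [0.0, 3.141, -0.001]
wrist_force: [-2.4, 0.4, 11.5]
width: 0.262
```

```bash
python3 f.py; python3 w.py w18; python3 -c "
from h import *
im=read_camera('scene'); crop(im,250,150,120,120,5,'pics/s18.png')
im=cv2.imread('pics/w18.png')[:,:,::-1]; crop(im,235,130,160,200,4,'pics/w18z.png')"
```

```text
18.6667 [ 0.4725 -0.07    0.2094] [-2.35  0.39 11.49]
18.7167 [ 0.4725 -0.07    0.2094] [-2.59  0.49  9.7 ]
18.7667 [ 0.4725 -0.07    0.2095] [-2.23  1.38 11.14]
[ 0.4725 -0.07    0.2094] [ 4.0000e-04  3.1414e+00 -8.0000e-04] 18.8667 [-1.03 -0.17 10.11]
```

View pics/w18z.png

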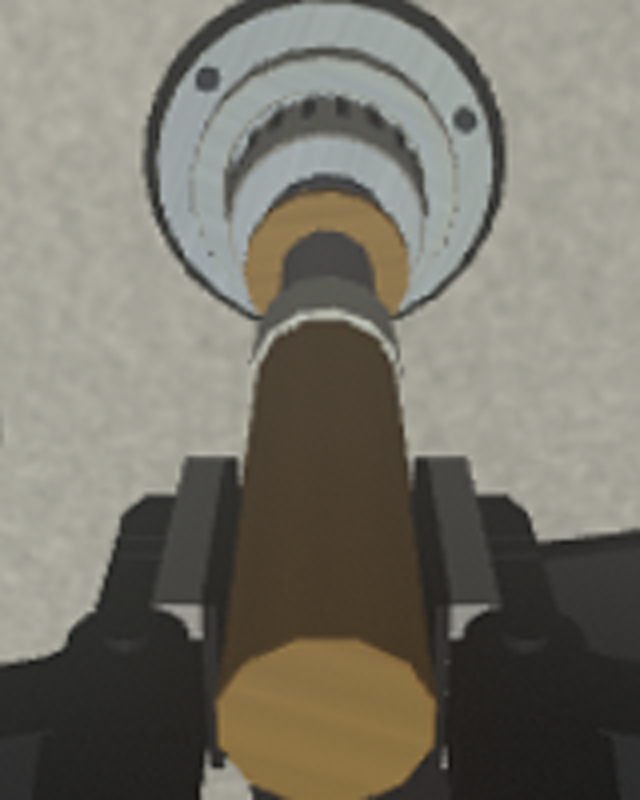

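View pics/s18.png

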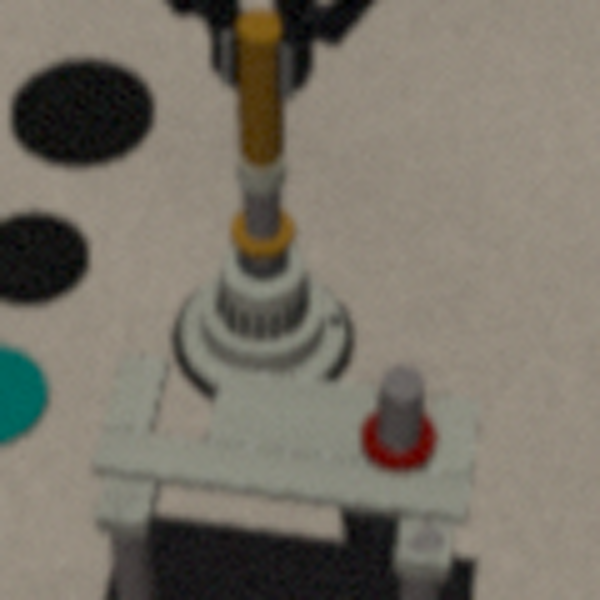

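Call:
apply_moves(plan=[[[0.0003,0,0.0001,0,0,0,1],[0.0003,0,0.0002,0,0,0,1],[0.0003,0,0.0003,0,0,0,1],[0.0003,0,0.0004,0,0,0,1],[0.0003,0,0.0005,0,0,0,1],[0.0003,0,0.0005,0,0,0,1],[0.0003,0,0.0005,0,0,0,1],[0.0003,0,0.0005,0,0,0,1]]])

```text
time: 19.58
tool_pos: [0.4725, -0.07, 0.2094]
tcp_rot: [0.0, 3.141, -0.001]
wrist_force: [-2.1, -0.1, 11.8]
width: 0.263
```

```bash
python3 f.py
```

```text
19.5833 [ 0.4725 -0.07    0.2094] [-2.12 -0.08 11.81]
19.6333 [ 0.4725 -0.07    0.2094] [-1.82  0.49 12.84]
19.6833 [ 0.4725 -0.07    0.2094] [-2.42  0.9  12.05]
```

Call:
apply_moves(plan=[[[0,0,-0.001,0,0,0,1],[0,0,-0.003,0,0,0,1],[0,0,-0.008,0,0,0,1],[0,0,-0.018,0,0,0,1],[0,0,-0.03,0,0,0,1],[0,0,-0.035,0,0,0,1],[0,0,-0.035,0,0,0,1],[0,0,-0.035,0,0,0,1]]])

```text
time: 20.4
tool_pos: [0.4717, -0.0699, 0.2427]
tcp_rot: [-0.0, -3.141, 0.0]
wrist_force: [-0.7, 0.1, -3.3]
width: 0.262
```

```bash
python3 w.py w19; python3 -c "
from h import *
im=cv2.imread('pics/w19.png')[:,:,::-1]; crop(im,235,130,160,200,4,'pics/w19z.png')
print(delta([.4535,-.2235,.24],R90))"
```

```text
[ 0.4717 -0.0699  0.2427] [-4.0000e-04 -3.1406e+00  5.0000e-04] 20.45 [ 0.42  0.26 -3.43]
(array([ 0.0177, -0.1537,  0.0021]), array([-0.    , -0.0007, -0.0001]))
```

View pics/w19z.png

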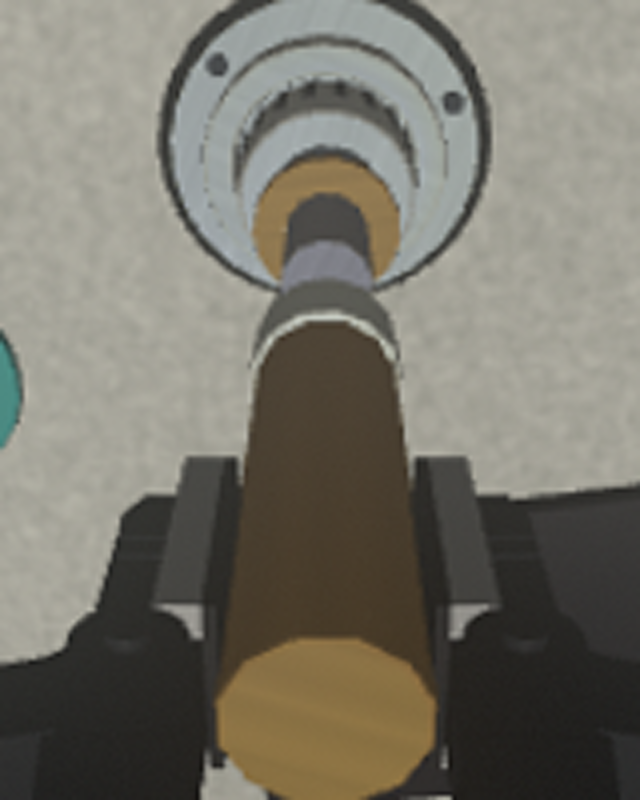

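Call:
apply_moves(plan=[[[0.0205,-0.1525,0,0,0,0,1],[0.0205,-0.1525,0,0,0,0,1],[0.0205,-0.1525,0,0,0,0,1],[0.0205,-0.1525,0,0,0,0,1],[0.0205,-0.1525,0.03,0,0,0,1],[0.0205,-0.1525,0.07,0,0,0,1],[0.0205,-0.1525,0.1,0,0,0,1],[0.0205,-0.1525,0.12,0,0,0,1]]])

```text
time: 21.12
tool_pos: [0.4475, -0.2213, 0.1177]
tcp_rot: [-0.002, -3.134, -0.005]
wrist_force: [-0.1, 0.7, -3.5]
width: 0.26
```

```bash
python3 w.py w20; python3 -c "
from h import *
im=cv2.imread('pics/w20.png')[:,:,::-1]; crop(im,235,130,160,200,4,'pics/w20z.png')
s=st();print(s['tool_pos'],s['tcp_rot']);print(delta([.451,-.2225,.078],R90))"
```

```text
[ 0.4475 -0.2213  0.1177] [-2.0000e-03 -3.1337e+00 -4.8000e-03] 21.1667 [-1.4   0.11 -6.67]
[ 0.44546224 -0.21996514  0.11432719] [-1.39264564e-03 -3.12869094e+00 -9.02298880e-03]
(array([-0.006 , -0.0027,  0.0362]), array([ 0.0018, -0.0041, -0.0003]))
```

View pics/w20z.png

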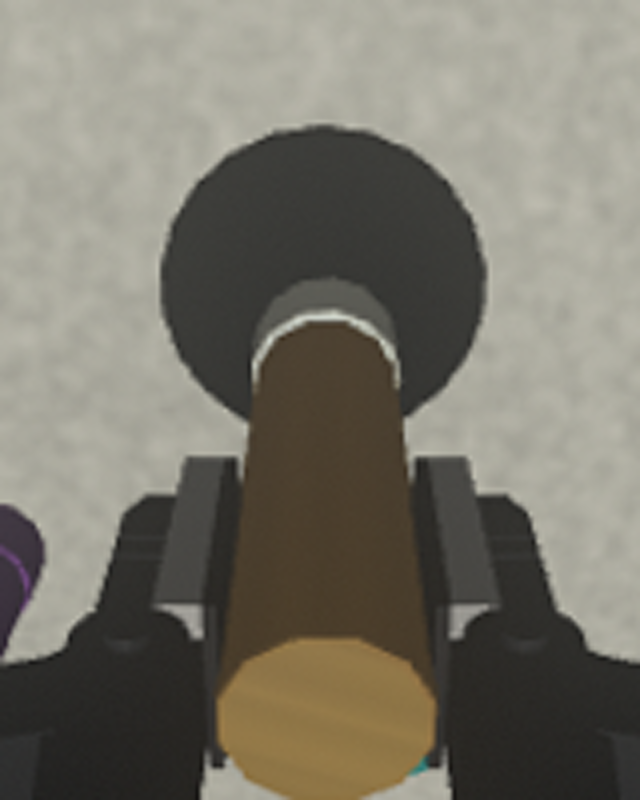

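Call:
apply_moves(plan=[[[0,0,0.01,0,0,0,1],[0,0,0.02,0,0,0,1],[0,0,0.03,0,0,0,1],[0,0,0.038,0,0,0,1],[0,0,0.042,0,0,0,1],[0,0,0.0435,0,0,0,1],[0,0,0.0435,0,0,0,1],[0,0,0.0435,0,0,0,1]]])

```text
time: 21.83
tool_pos: [0.4508, -0.2225, 0.0791]
tcp_rot: [-0.0, -3.14, 0.001]
wrist_force: [0.4, -0.3, -3.2]
width: 0.261
```

```bash
python3 w.py w21; python3 -c "
from h import *
s=st();print(s['tool_pos'],s['tcp_rot'],s['wrist_force']);print(delta([.451,-.2225,.075],R90))
im=cv2.imread('pics/w21.png')[:,:,::-1]; crop(im,235,130,160,200,4,'pics/w21z.png')"
```

```text
[ 0.4508 -0.2225  0.0791] [-2.00e-04 -3.14e+00  8.00e-04] 21.8833 [ 0.15 -0.28 -2.96]
[ 0.45084095 -0.2225974   0.07919465] [-3.01334555e-04 -3.14019944e+00  1.01755568e-03] [ 0.15293974 -0.27523185 -2.95841475]
(array([-0.0002,  0.0001,  0.0042]), array([-0.0002, -0.0004, -0.0001]))
```

View pics/w21z.png

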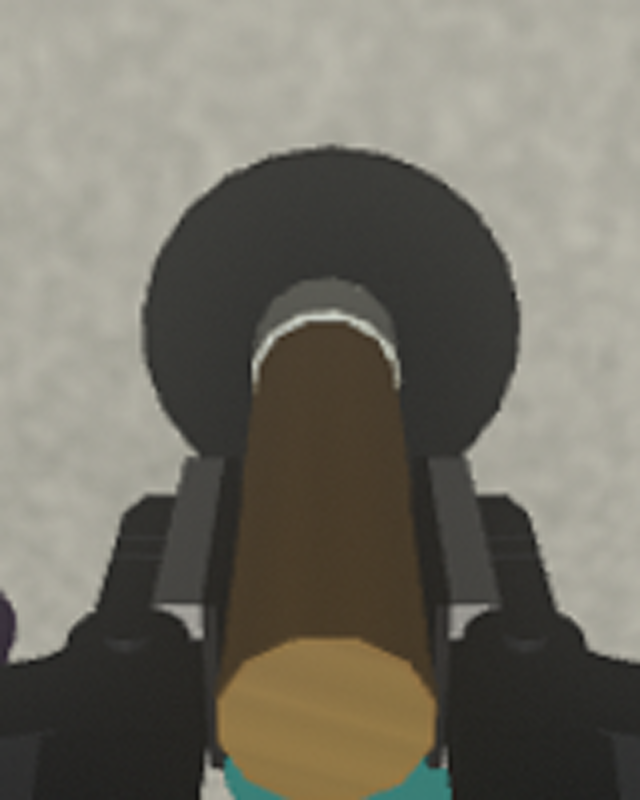

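Call:
apply_moves(plan=[[[0,0,0.0008,0,0,0,1],[0,0,0.0016,0,0,0,1],[0,0,0.0024,0,0,0,1],[0,0,0.003,0,0,0,1],[0,0,0.0035,0,0,0,1],[0,0,0.0038,0,0,0,1],[0,0,0.0038,0,0,0,1],[0,0,0.0038,0,0,0,1]]])

```text
time: 22.55
tool_pos: [0.4503, -0.2223, 0.0749]
tcp_rot: [-0.0, -3.139, 0.0]
wrist_force: [0.4, 0.4, -1.0]
width: 0.264
```

Call:
apply_moves(plan=[[[0,0,0.0003,0,0,0,1],[0,0,0.0005,0,0,0,1],[0,0,0.0005,0,0,0,0.4],[0,0,0.0005,0,0,0,0.35],[0,0,0.0005,0,0,0,0.25],[0,0,0.0005,0,0,0,0],[0,0,0.0005,0,0,0,-0.3],[0,0,0.0005,0,0,0,-0.6]]])

```text
time: 23.22
tool_pos: [0.4503, -0.2223, 0.0742]
tcp_rot: [-0.0, -3.139, 0.0]
wrist_force: [-0.1, -0.2, -0.0]
width: 0.768
```

Call:
apply_moves(plan=[[[0,0,-0.005,0,0,0,-0.7],[0,0,-0.02,0,0,0,-0.7],[0,0,-0.05,0,0,0,-0.7],[0,0,-0.09,0,0,0,-0.7],[0,0,-0.12,0,0,0,-0.7],[0,0,-0.13,0,0,0,-0.7],[0,0,-0.13,0,0,0,-0.7],[0,0,-0.13,0,0,0,-0.7]]])

```text
time: 23.88
tool_pos: [0.4507, -0.2224, 0.2045]
tcp_rot: [-0.0, -3.14, 0.001]
wrist_force: [-0.6, 0.5, -1.5]
width: 0.85
```

```bash
python3 w.py w22; python3 -c "
from h import *
print(delta([.473,-.07,.2],R90))"
```

```text
[ 0.4507 -0.2224  0.2045] [-3.0000e-04 -3.1401e+00  9.0000e-04] 23.9333 [ 0.14 -0.73 -1.37]
(array([-0.0232,  0.1518,  0.003 ]), array([ 0.0003, -0.0013, -0.0001]))
```

View pics/w22.png

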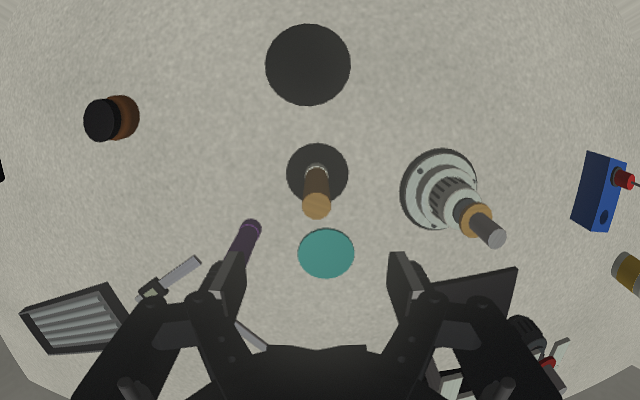

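Call:
apply_moves(plan=[[[-0.0225,0.152,0,0,0,0,-1],[-0.0225,0.152,0,0,0,0,-1],[-0.0225,0.152,0,0,0,0,-1],[-0.0225,0.152,0,0,0,0,-1],[-0.0225,0.152,0,0,0,0,-1],[-0.0225,0.152,0,0,0,0,-1],[-0.0225,0.152,0,0,0,0,-1],[-0.0225,0.152,0,0,0,0,-1]]])

```text
time: 24.6
tool_pos: [0.4723, -0.071, 0.2028]
tcp_rot: [-0.002, -3.137, -0.0]
wrist_force: [-0.2, -0.3, -0.5]
width: 1.001
```

```bash
python3 w.py w23; python3 -c "
from h import *
print(st()['tool_pos'])
im=cv2.imread('pics/w23.png')[:,:,::-1]; crop(im,255,130,120,150,4,'pics/w23z.png')"
```

```text
[ 0.4723 -0.071   0.2028] [-1.7000e-03 -3.1366e+00 -1.0000e-04] 24.65 [ 0.13 -0.46  0.17]
[ 0.47256007 -0.07125568  0.20323886]
```

View pics/w23.png

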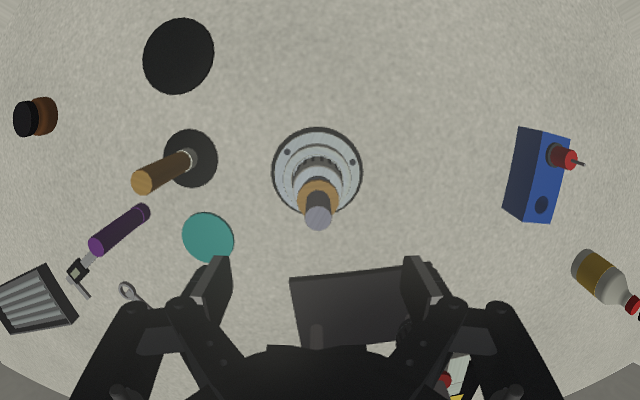

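View pics/w23z.png

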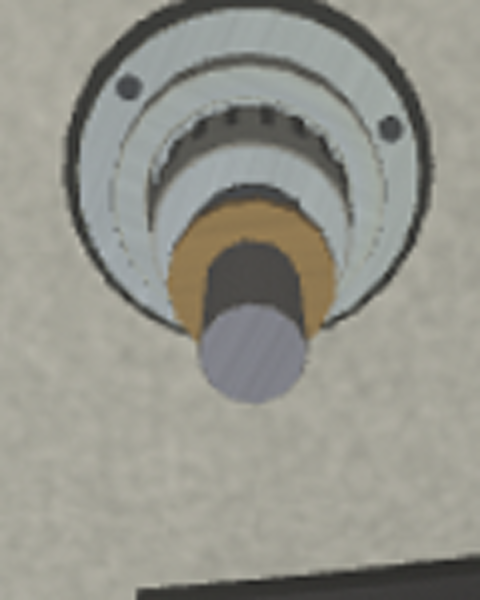

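```bash
python3 - <<'E'
from h import *
T=np.load('pics/w23.npy')
print(atz('wrist',318.1,218.25,.1395,T))
print(delta([.473,-.0702,.1035],R90))
E
```

```text
[ 0.474252   -0.07012078  0.1395    ]
(array([-0.0009,  0.0011,  0.0997]), array([-0.    , -0.0013, -0.0005]))
```

Call:
apply_moves(plan=[[[-0.0015,0.0011,0.035,0,0,0,-1],[-0.0015,0.0011,0.065,0,0,0,-1],[-0.0015,0.0011,0.085,0,0,0,-1],[-0.0015,0.0011,0.095,0,0,0,-1],[-0.0015,0.0011,0.099,0,0,0,-1],[-0.0015,0.0011,0.0995,0,0,0,-1],[-0.0015,0.0011,0.0995,0,0,0,-1],[-0.0015,0.0011,0.0995,0,0,0,-1]]])

```text
time: 25.32
tool_pos: [0.4758, -0.0697, 0.1063]
tcp_rot: [0.001, 3.141, -0.001]
wrist_force: [-0.1, -0.3, -0.5]
width: 0.998
```

```bash
python3 w.py w24; python3 - <<'E'
from h import *
im=cv2.imread('pics/w24.png')[:,:,::-1]; crop(im,225,160,180,180,4,'pics/w24z.png')
print(delta([.4735,-.0702,.1035],R90))
E
```

```text
[ 0.4758 -0.0697  0.1063] [ 9.0000e-04  3.1412e+00 -1.0000e-03] 25.3667 [-0.49  0.7   0.45]
(array([ 0.0023, -0.0006,  0.0028]), array([-0.0002,  0.0002, -0.0001]))
```

View pics/w24z.png

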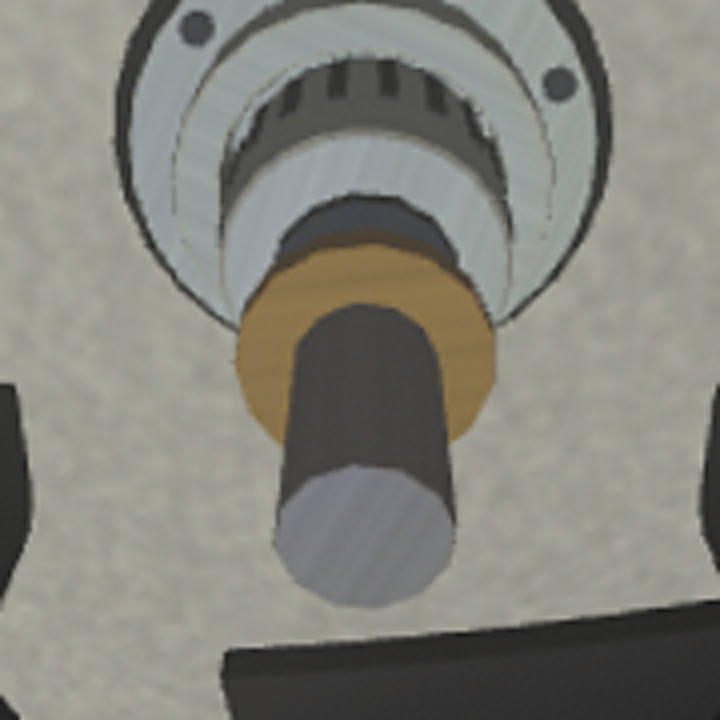

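```bash
python3 - <<'E'
from h import *
T=np.load('pics/w24.npy')
for z in (.1385,.1395,.1405): print(atz('wrist',316.25,294.25,z,T))
E
```

```text
[ 0.47552604 -0.07019489  0.1385    ]
[ 0.47479545 -0.0701945   0.1395    ]
[ 0.47406487 -0.0701941   0.1405    ]
```

Call:
apply_moves(plan=[[[0.0012,-0.0005,0.0026,0,0,0,-0.2],[0.0012,-0.0005,0.0026,0,0,0,0.2],[0.0012,-0.0005,0.0026,0,0,0,0.45],[0.0012,-0.0005,0.0026,0,0,0,1],[0.0012,-0.0005,0.0026,0,0,0,1],[0.0012,-0.0005,0.0026,0,0,0,1],[0.0012,-0.0005,0.0026,0,0,0,1],[0.0012,-0.0005,0.0026,0,0,0,1]]], force=70)

```text
time: 26.03
tool_pos: [0.4733, -0.0697, 0.1022]
tcp_rot: [-0.0, -3.139, 0.0]
wrist_force: [0.8, 0.5, 1.7]
width: 0.215
```

```bash
python3 w.py w25; python3 - <<'E'
from h import *
im=cv2.imread('pics/w25.png')[:,:,::-1]; crop(im,225,160,180,180,4,'pics/w25z.png')
E
```

```text
[ 0.4733 -0.0697  0.1022] [-3.0000e-04 -3.1393e+00  1.0000e-04] 26.0833 [-0.26 -0.83  1.63]
```

View pics/w25z.png

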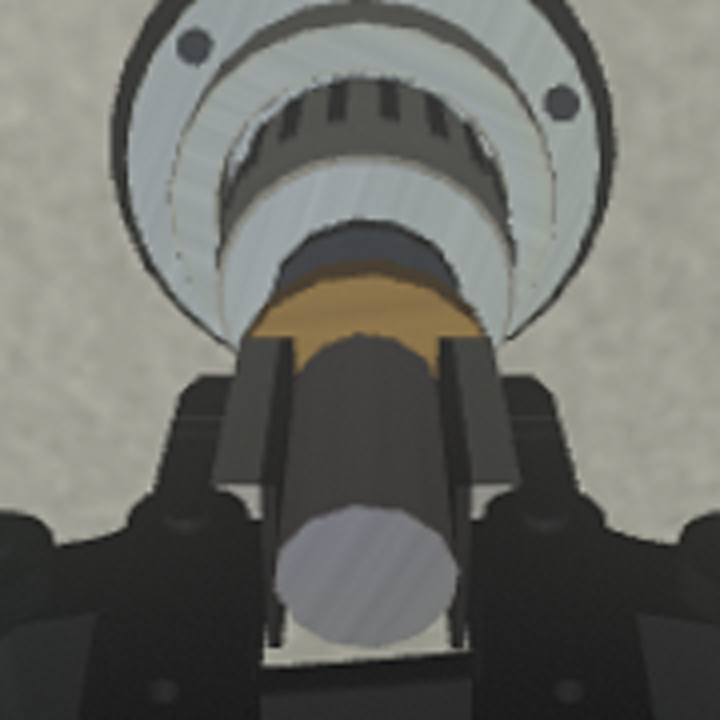

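```bash
python3 - <<'E'
from h import *
im=cv2.imread('pics/w1.png')[:,:,::-1]; crop(im,40,230,210,170,3.8,'pics/rk1.png')
im=cv2.imread('pics/w22.png')[:,:,::-1]; crop(im,400,250,200,150,4,'pics/rk22.png')
E
```

```text
(no output)
```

View pics/rk1.png

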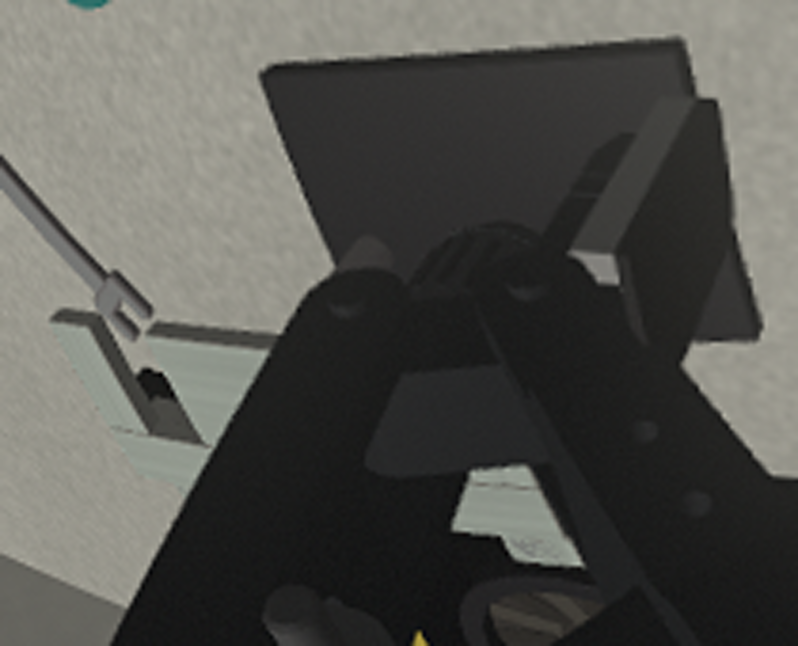

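View pics/rk22.png

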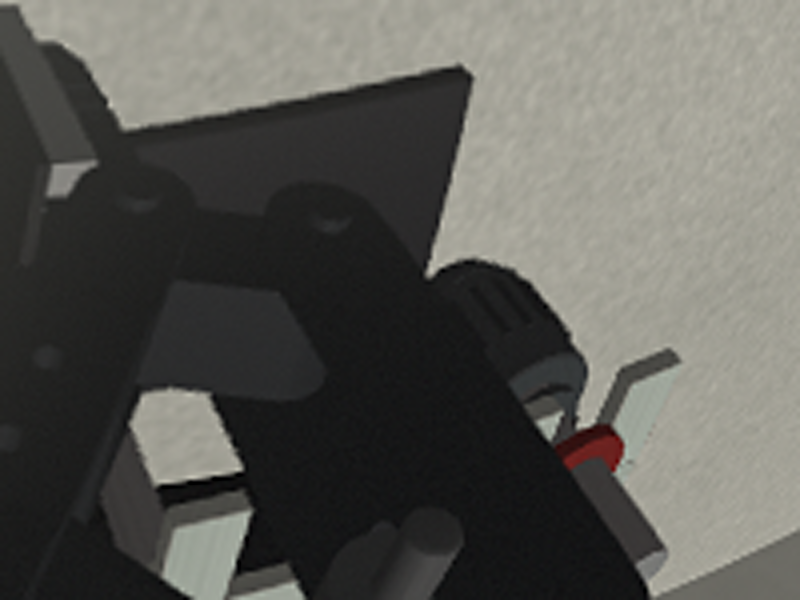

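Call:
apply_moves(plan=[[[0,0,-0.001,0,0,0,1],[0,0,-0.004,0,0,0,1],[0,0,-0.01,0,0,0,1],[0,0,-0.02,0,0,0,1],[0,0,-0.035,0,0,0,1],[0,0,-0.055,0,0,0,1],[0,0,-0.075,0,0,0.03,1],[0,0,-0.095,0,0,0.06,1]]])

```text
time: 26.75
tool_pos: [0.4731, -0.0696, 0.1984]
tcp_rot: [-0.303, -3.124, 0.0]
wrist_force: [-0.0, 0.0, -4.6]
width: 0.215
```

```bash
python3 w.py w26; python3 - <<'E'
from h import *
im=cv2.imread('pics/w26.png')[:,:,::-1]; crop(im,225,160,180,180,4,'pics/w26z.png')
E
```

```text
[ 0.4731 -0.0696  0.1984] [-3.0260e-01 -3.1242e+00  2.0000e-04] 26.8 [ 1.53 -0.22 -0.43]
```

View pics/w26z.png

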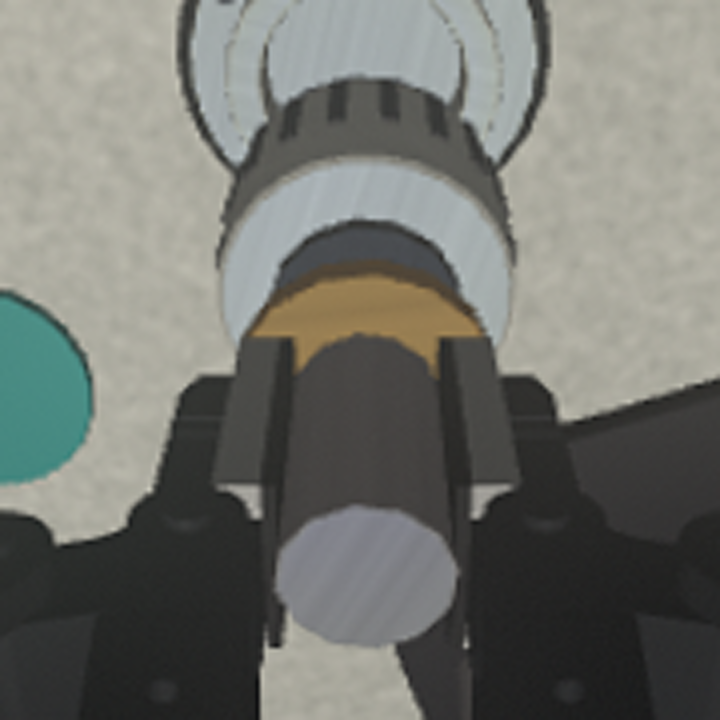

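Call:
apply_moves(plan=[[[0,0,-0.005,0,0,0.04,1],[0,0,-0.01,0,0,0.08,1],[0,0,-0.015,0,0,0.12,1],[0,0,-0.02,0,0,0.16,1],[0,0,-0.02,0,0,0.2,1],[0,0,-0.02,0,0,0.24,1],[0,0,-0.02,0,0,0.28,1],[0,0,-0.02,0,0,0.32,1]]])

```text
time: 27.47
tool_pos: [0.4732, -0.0697, 0.2169]
tcp_rot: [-1.763, -2.597, 0.002]
wrist_force: [-0.5, 0.2, -4.6]
width: 0.216
```

Call:
apply_moves(plan=[[[0,0,0,0,0,0.04,1],[0,0,0,0,0,0.08,1],[0,0,0,0,0,0.12,1],[0,0,0,0,0,0.16,1],[0,0,0,0,0,0.2,1],[0,0,0,0,0,0.24,1],[0,0,0,0,0,0.28,1],[0,0,0,0,0,0.32,1]]])

```text
time: 28.13
tool_pos: [0.4732, -0.0696, 0.2168]
tcp_rot: [-2.793, -1.435, 0.004]
wrist_force: [0.6, -0.7, -4.5]
width: 0.218
```

```bash
python3 - <<'E'
from h import *
print(st()['tool_pos'],st()['time'],st()['q'][5],delta([.51,-.066,.22],Rz(-np.pi/2)))
E
```

```text
[ 0.47316136 -0.06964053  0.21679494] 28.1333 0.4241905555508786 (array([ 0.0244,  0.0278, -0.0033]), array([-0.0005,  0.0008,  0.302 ]))
```

Call:
apply_moves(plan=[[[0.003,0.003,0,0,0,0.04,1],[0.006,0.007,0,0,0,0.08,1],[0.01,0.012,0,0,0,0.12,1],[0.015,0.017,0,0,0,0.16,1],[0.02,0.022,0,0,0,0.2,1],[0.0244,0.0278,0,0,0,0.24,1],[0.0244,0.0278,0,0,0,0.28,1],[0.0244,0.0278,0,0,0,0.302,1]]])

```text
time: 28.8
tool_pos: [0.5104, -0.0658, 0.2166]
tcp_rot: [-3.141, -0.001, 0.005]
wrist_force: [0.8, 0.5, -5.5]
width: 0.215
```

```bash
python3 w.py w27
```

```text
[ 0.5104 -0.0658  0.2166] [-3.1415e+00 -1.1000e-03  4.7000e-03] 28.85 [ 0.7   0.28 -4.64]
```

View pics/w27.png

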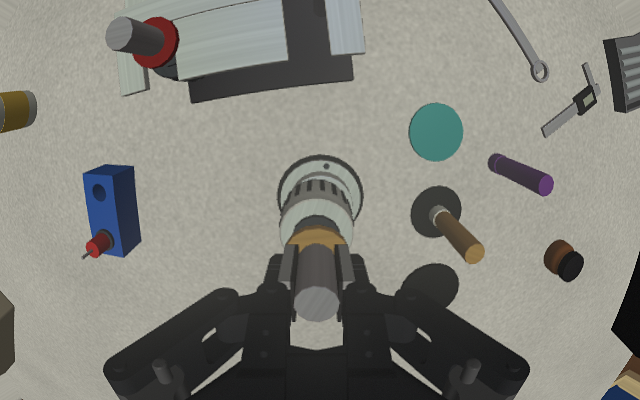

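Call:
apply_moves(plan=[[[0.008,0,-0.005,0,0,0,1],[0.018,0,-0.01,0,0,0,1],[0.028,0,-0.015,0,0,0,1],[0.035,0,-0.02,0,0,0,1],[0.035,0,-0.02,0,0,0,1],[0.035,0,-0.02,0,0,0,1],[0.035,0,-0.02,0,0,0,1],[0.035,0,-0.02,0,0,0,1]]])

```text
time: 29.52
tool_pos: [0.5445, -0.0657, 0.2363]
tcp_rot: [-3.141, -0.007, 0.006]
wrist_force: [-0.4, 0.4, -4.6]
width: 0.214
```

```bash
python3 w.py w28; python3 - <<'E'
from h import *
print(st()['tool_pos'],st()['tcp_rot'])
im=cv2.imread('pics/w28.png')[:,:,::-1]; crop(im,90,0,320,240,2.5,'pics/w28z.png')
E
```

```text
[ 0.5445 -0.0657  0.2363] [-3.1414 -0.0073  0.0062] 29.5667 [-0.43  0.43 -4.75]
[ 0.54454484 -0.06572696  0.23630514] [-3.14138176 -0.00699827  0.00590142]
```

View pics/w28z.png

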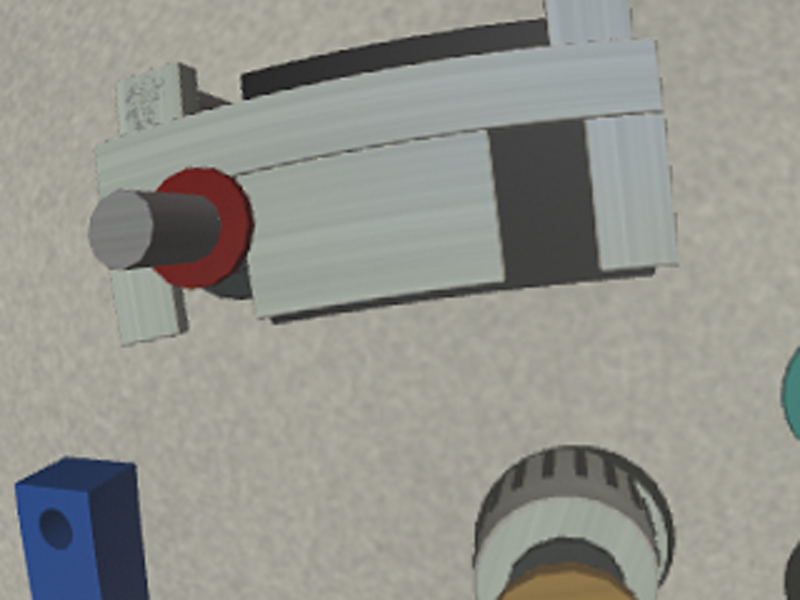

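```bash
python3 - <<'E'
from h import *
T=np.load('pics/w28.npy')
c=np.array([(488,128),(583,119),(504,282),(599,270)])/2.5+[90,0]
p=np.array([atz('wrist',*q,.165,T) for q in c])[:,:2]; print(p.round(4))
CL,CR,FL,FR=p
print('w',np.linalg.norm(CL-CR),np.linalg.norm(FL-FR),'len',np.linalg.norm(CL-FL),np.linalg.norm(CR-FR))
ax=((CL-FL)+(CR-FR)); ax/=np.linalg.norm(ax); print('yaw deg',np.degrees(np.arctan2(ax[1],ax[0])))
fm=(FL+FR)/2; print('slot ctr from front',fm+ax*.030,'from back',(CL+CR)/2-ax*.013)
E
```

```text
[[ 0.6596 -0.0437]
 [ 0.6619 -0.0695]
 [ 0.6164 -0.048 ]
 [ 0.6198 -0.0741]]
w 0.02582721136425816 0.02627329766970555 len 0.04338290915402005 0.04241498676754861
yaw deg 5.962238064785935
slot ctr from front [ 0.6479429  -0.05794916] from back [ 0.64784183 -0.05795971]
```

```bash
python3 - <<'E'
from h import *
T=np.load('pics/w28.npy')
c=np.array([(488,128),(583,119),(504,282),(599,270)])/2.5+[90,0]
im=cv2.imread('pics/top0.png')[:,:,::-1]; 
k=8;x0,y0=285,135
o=cv2.resize(im[y0:y0+55,x0:x0+65],None,fx=k,fy=k,interpolation=cv2.INTER_CUBIC)
b=cv2.imread('pics/scene0.png')[:,:,::-1];xs,ys=255,215
o2=cv2.resize(b[ys:ys+55,xs:xs+100],None,fx=7,fy=7,interpolation=cv2.INTER_CUBIC)
for q in c:
    p=atz('wrist',*q,.165,T)
    u=(proj('top',p)-[x0,y0]+.5)*k; cv2.circle(o,(int(u[0]),int(u[1])),3,(255,0,0),-1)
    u=(proj('scene',p)-[xs,ys]+.5)*7; cv2.circle(o2,(int(u[0]),int(u[1])),3,(255,0,0),-1)
cv2.imwrite('pics/topr.png',o[:,:,::-1]);cv2.imwrite('pics/scr.png',o2[:,:,::-1])
E
```

```text
(no output)
```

View pics/topr.png

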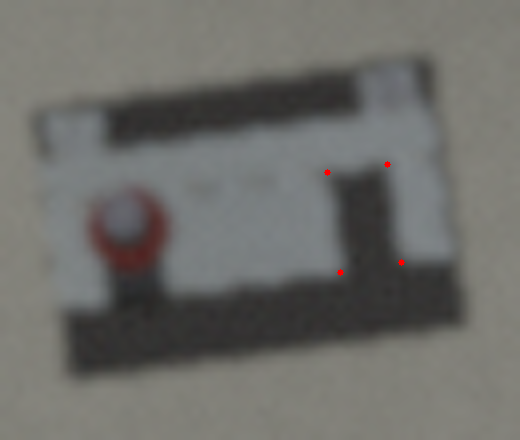

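View pics/scr.png

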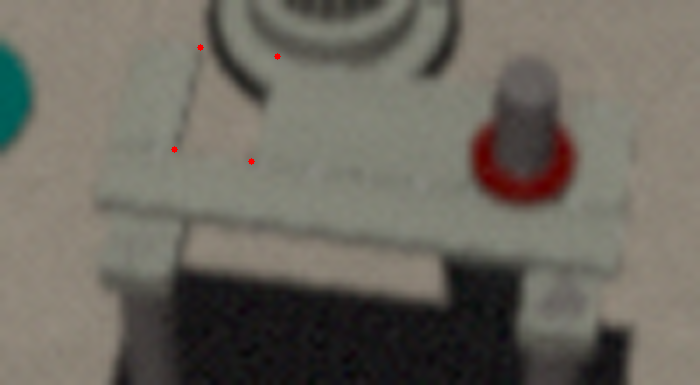

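```bash
python3 - <<'E'
from h import *
print(delta([.580,-.0650,.1785],Rz(-np.pi/2)))
E
```

```text
(array([ 0.0357, -0.0006,  0.0577]), array([-0.0001,  0.0012,  0.0014]))
```

Call:
apply_moves(plan=[[[0.008,0,0.01,0,0.0012,0.0014,1],[0.017,0,0.022,0,0.0012,0.0014,1],[0.026,0,0.035,0,0.0012,0.0014,1],[0.032,0,0.047,0,0.0012,0.0014,1],[0.0357,-0.0006,0.055,0,0.0012,0.0014,1],[0.0357,-0.0006,0.0577,0,0.0012,0.0014,1],[0.0357,-0.0006,0.0577,0,0.0012,0.0014,1],[0.0357,-0.0006,0.0577,0,0.0012,0.0014,1]]])

```text
time: 30.23
tool_pos: [0.5806, -0.065, 0.179]
tcp_rot: [-3.142, 0.0, -0.001]
wrist_force: [0.3, 0.5, -5.6]
width: 0.215
```

```bash
python3 w.py w29; python3 - <<'E'
from h import *
print(st()['tool_pos'],st()['tcp_rot'])
im=cv2.imread('pics/w29.png')[:,:,::-1]; crop(im,200,60,200,150,4,'pics/w29z.png');  crop(im,220,170,200,150,4,'pics/w29y.png')
E
```

```text
[ 0.5806 -0.065   0.179 ] [-3.1415e+00  4.0000e-04 -1.1000e-03] 30.2833 [ 0.04 -0.47 -3.78]
[ 0.58100064 -0.06509187  0.17959354] [ 3.14143637e+00 -3.82436295e-04  2.93652431e-03]
```

View pics/w29.png

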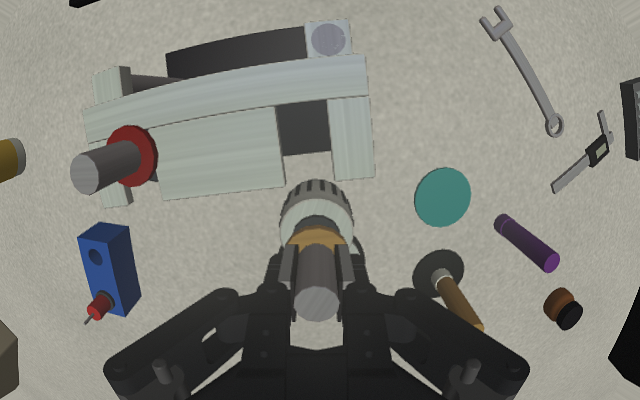

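View pics/w29z.png

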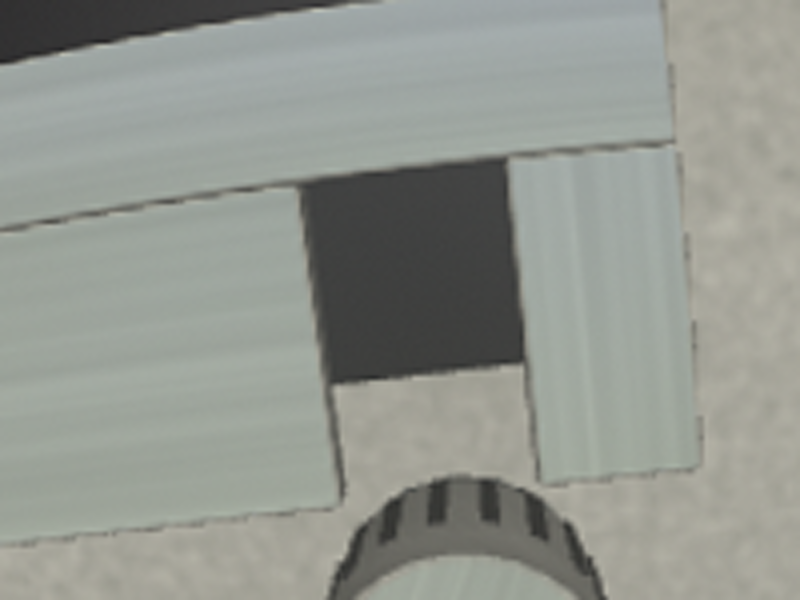

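```bash
python3 - <<'E'
from h import *
T=np.load('pics/w29.npy')
c=np.array([(300,184),(508,158),(342,507),(540,486)])/4+[200,60]
p=np.array([atz('wrist',*q,.165,T) for q in c])[:,:2]; print(p.round(4))
CL,CR,FL,FR=p
print('w',np.linalg.norm(CL-CR),np.linalg.norm(FL-FR),'len',np.linalg.norm(CL-FL),np.linalg.norm(CR-FR))
ax=((CL-FL)+(CR-FR)); ax/=np.linalg.norm(ax); print('yaw deg',np.degrees(np.arctan2(ax[1],ax[0])))
fm=(FL+FR)/2; print('slot ctr from front',fm+ax*.030,'from back',(CL+CR)/2-ax*.013)
# arbor in hand, w25 yaw90: tool frame circles
T=np.load('pics/w25.npy')
z=lambda q:(q-[225,160])*4
Y=T[:3,:3]
for off in (-.001,0,.001,.002):
  for h in (.036,.038,.04):
    a=z(circ('wrist',T[:3,3]+[off,0,h],.01,T)); f=z(circ('wrist',T[:3,3]+[off,0,h-.04],.018,T)); print(off,h,'top',a.min(0).round(),a.max(0).round(),'flange miny',f.min(0)[1].round())
print('obs top 276..458, 506..647, flange 275; ')
E
```

```text
[[ 0.6591 -0.0438]
 [ 0.6621 -0.07  ]
 [ 0.6165 -0.0482]
 [ 0.6193 -0.0745]]
w 0.02640408484143129 0.026442303425877833 len 0.042878665859882904 0.04306724438089199
yaw deg 5.972579286879934
slot ctr from front [ 0.64772126 -0.05822876] from back [ 0.64769436 -0.05823157]
-0.001 0.036 top [276. 474.] [463. 622.] flange miny 253.0
-0.001 0.038 top [275. 485.] [464. 633.] flange miny 259.0
-0.001 0.04 top [274. 496.] [466. 645.] flange miny 265.0
0 0.036 top [276. 482.] [463. 629.] flange miny 260.0
0 0.038 top [275. 493.] [464. 640.] flange miny 266.0
0 0.04 top [274. 504.] [465. 652.] flange miny 273.0
0.001 0.036 top [277. 490.] [462. 635.] flange miny 267.0
0.001 0.038 top [276. 501.] [464. 647.] flange miny 273.0
0.001 0.04 top [274. 512.] [465. 659.] flange miny 280.0
0.002 0.036 top [277. 498.] [462. 642.] flange miny 274.0
0.002 0.038 top [276. 509.] [463. 653.] flange miny 280.0
0.002 0.04 top [275. 520.] [464. 665.] flange miny 287.0
obs top 276..458, 506..647, flange 275;
```

Call:
apply_moves(plan=[[[0.006,-0.0006,0.0006,0,0,0,1],[0.013,-0.0013,0.0006,0,0,0,1],[0.02,-0.002,0.0006,0,0,0,1],[0.026,-0.0027,0.0006,0,0,0,1],[0.03,-0.0031,0.0006,0,0,0,1],[0.032,-0.0033,0.0006,0,0,0,1],[0.032,-0.0033,0.0006,0,0,0,1],[0.032,-0.0033,0.0006,0,0,0,1]]])

```text
time: 30.95
tool_pos: [0.6128, -0.0617, 0.1783]
tcp_rot: [-3.142, 0.0, -0.001]
wrist_force: [0.5, 0.4, -5.4]
width: 0.216
```

```bash
python3 w.py w30; python3 - <<'E'
from h import *
print(st()['tool_pos'],st()['tcp_rot'])
im=cv2.imread('pics/w30.png')[:,:,::-1]; crop(im,220,120,200,150,4,'pics/w30z.png')
print(delta([.6457,-.0585,.1788],Rz(-np.pi/2)))
im=read_camera('scene'); crop(im,240,150,120,120,5,'pics/s30.png')
E
```

```text
[ 0.6128 -0.0617  0.1783] [-3.1416e+00  2.0000e-04 -9.0000e-04] 31.0 [ 0.32  0.58 -4.53]
[ 0.61259861 -0.06172069  0.17827045] [-3.14154062e+00  3.77412633e-04 -7.84660181e-04]
(array([ 0.0331, -0.0032, -0.0005]), array([-0.    , -0.0002, -0.0001]))
```

View pics/w30z.png

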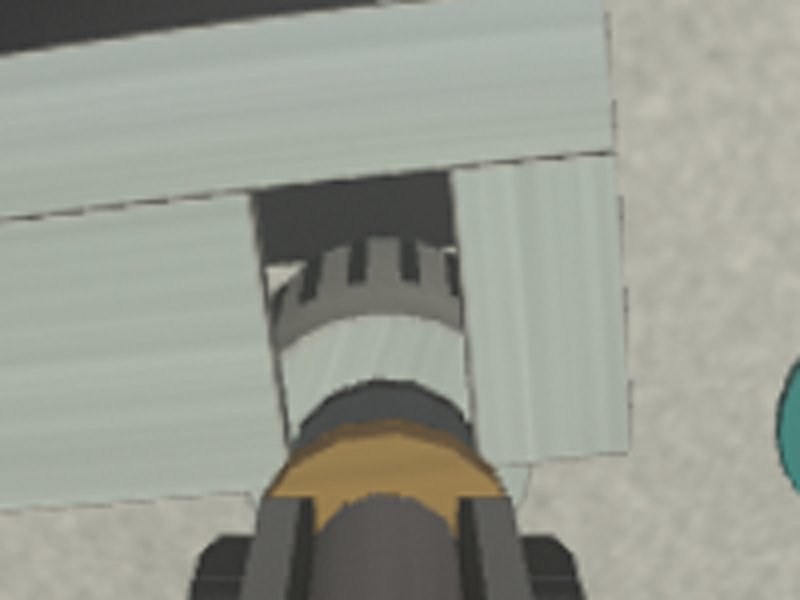

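View pics/s30.png

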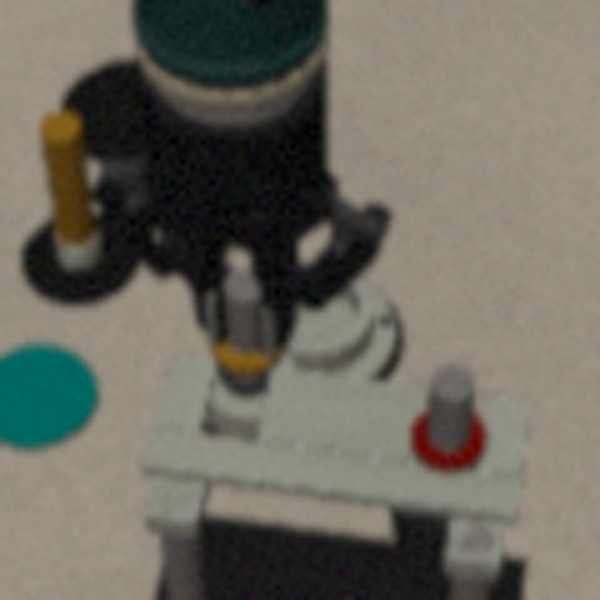

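Call:
apply_moves(plan=[[[0.005,-0.0005,0,0,0,0,1],[0.011,-0.0011,0,0,0,0,1],[0.017,-0.0017,0,0,0,0,1],[0.023,-0.0023,0,0,0,0,1],[0.028,-0.0028,0,0,0,0,1],[0.031,-0.0031,0,0,0,0,1],[0.0325,-0.0033,0,0,0,0,1],[0.0325,-0.0033,0,0,0,0,1]]])

```text
time: 31.72
tool_pos: [0.6431, -0.0587, 0.1783]
tcp_rot: [3.141, -0.0, -0.009]
wrist_force: [-7.9, -0.6, -0.0]
width: 0.215
```

```bash
python3 w.py w31; python3 - <<'E'
from h import *
print(st()['tool_pos'],st()['tcp_rot'],st()['wrist_force'])
im=cv2.imread('pics/w31.png')[:,:,::-1]; crop(im,220,140,200,150,4,'pics/w31z.png')
E
```

```text
[ 0.6431 -0.0587  0.1783] [ 3.1412e+00 -3.0000e-04 -8.7000e-03] 31.7667 [-7.86 -0.3   1.  ]
[ 0.64298562 -0.05866946  0.17824229] [ 3.14124010e+00 -1.94898639e-04 -8.44704257e-03] [-7.8582279  -0.29849008  1.00065198]
```

View pics/w31z.png

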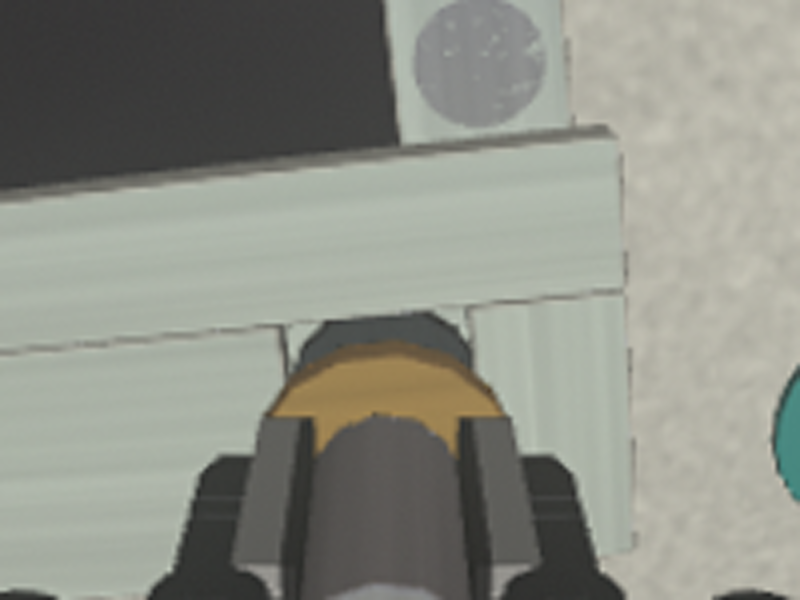

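Call:
apply_moves(plan=[[[-0.002,0.0002,0,0,0,0,1],[-0.004,0.0004,0,0,0,0,1],[-0.0055,0.0006,0,0,0,0,1],[-0.0055,0.0006,0,0,0,0,1],[-0.0055,0.0006,0,0,0,0,1],[-0.0055,0.0006,0,0,0,0,1],[-0.0055,0.0006,0,0,0,0,1],[-0.0055,0.0006,0,0,0,0,1]]])

```text
time: 32.43
tool_pos: [0.6401, -0.059, 0.1786]
tcp_rot: [3.142, -0.0, 0.002]
wrist_force: [0.3, 0.1, -4.5]
width: 0.215
```

```bash
python3 w.py w32; python3 - <<'E'
from h import *
s=st();print(s['tool_pos'],s['tcp_rot'],s['wrist_force'],s['torque'])
im=cv2.imread('pics/w32.png')[:,:,::-1]; crop(im,220,140,200,150,4,'pics/w32z.png')
im=read_camera('scene'); crop(im,240,150,120,120,5,'pics/s32.png')
# spare flange from w29
T=np.load('pics/w29.npy'); print('spare flange', atz('wrist',133,156,.172,T))
E
```

```text
[ 0.6401 -0.059   0.1786] [ 3.1416e+00 -3.0000e-04  2.4000e-03] 32.4833 [ 0.06 -0.24 -4.58]
[ 0.64000957 -0.0590504   0.17856424] [ 3.14156339e+00 -2.81310857e-04  2.22850540e-03] [ 0.05625147 -0.23521354 -4.57938188] [-0.00645001 -0.01212702  0.02027744]
spare flange [0.63724215 0.03767573 0.172     ]
```

View pics/w32z.png

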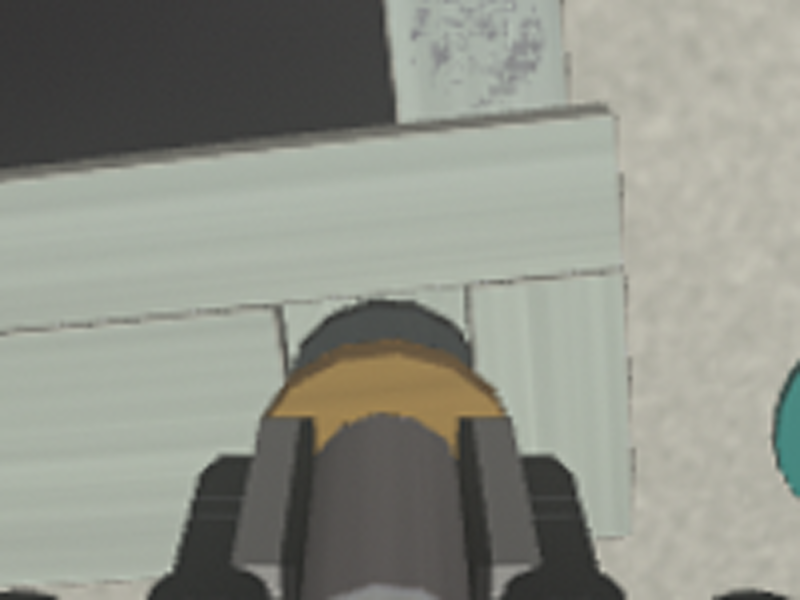

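View pics/s32.png

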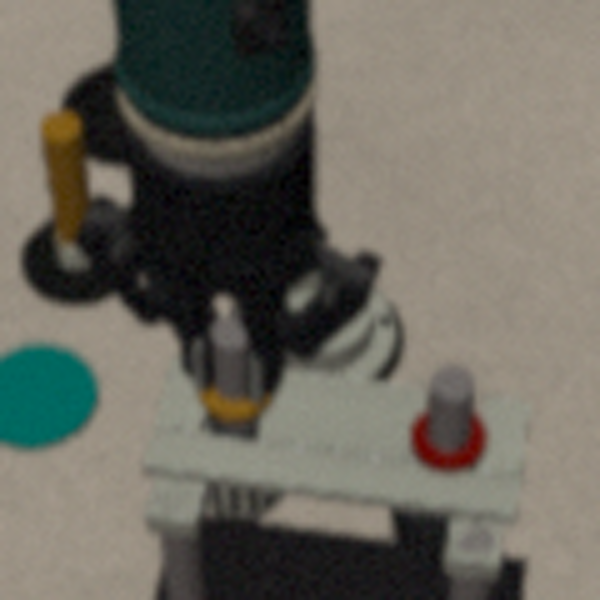

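Call:
apply_moves(plan=[[[0,0,0.0006,0,0,0,1],[0,0,0.0012,0,0,0,1],[0,0,0.0018,0,0,0,1],[0,0,0.0024,0,0,0,1],[0,0,0.0028,0,0,0,1],[0,0,0.0031,0,0,0,1],[0,0,0.0031,0,0,0,1],[0,0,0.0031,0,0,0,1]]])

```text
time: 33.2
tool_pos: [0.6399, -0.0591, 0.1754]
tcp_rot: [3.142, -0.0, 0.002]
wrist_force: [-0.1, 0.8, -5.1]
width: 0.216
```

```bash
python3 f.py
```

```text
33.2 [ 0.6399 -0.0591  0.1754] [-0.1   0.79 -5.14]
33.25 [ 0.6399 -0.0591  0.1755] [ 0.01 -0.05 -5.34]
33.3 [ 0.6399 -0.0591  0.1755] [-0.7   0.02 -4.93]
```

Call:
apply_moves(plan=[[[0,0,0.0002,0,0,0,1],[0,0,0.0004,0,0,0,1],[0,0,0.0006,0,0,0,1],[0,0,0.0008,0,0,0,1],[0,0,0.001,0,0,0,1],[0,0,0.0012,0,0,0,1],[0,0,0.0012,0,0,0,1],[0,0,0.0012,0,0,0,1]]])

```text
time: 34.02
tool_pos: [0.6398, -0.0591, 0.1742]
tcp_rot: [3.142, -0.0, 0.002]
wrist_force: [0.7, 0.4, -4.7]
width: 0.219
```

```bash
python3 f.py
```

```text
34.0167 [ 0.6398 -0.0591  0.1742] [ 0.68  0.41 -4.65]
34.0667 [ 0.6399 -0.0591  0.1743] [-0.14 -0.42 -4.59]
34.1167 [ 0.6399 -0.0591  0.1743] [-0.52  0.33 -4.24]
```

Call:
apply_moves(plan=[[[0,0,0.0002,0,0,0,1],[0,0,0.0004,0,0,0,1],[0,0,0.0006,0,0,0,1],[0,0,0.0008,0,0,0,1],[0,0,0.001,0,0,0,1],[0,0,0.001,0,0,0,1],[0,0,0.001,0,0,0,1],[0,0,0.001,0,0,0,1]]])

```text
time: 34.83
tool_pos: [0.64, -0.0591, 0.1737]
tcp_rot: [3.142, -0.0, 0.003]
wrist_force: [-1.4, -0.5, -1.3]
width: 0.215
```

```bash
python3 f.py
```

```text
34.8333 [ 0.64   -0.0591  0.1737] [-1.37 -0.52 -1.29]
34.8833 [ 0.6401 -0.0591  0.1737] [-1.17  0.96 -0.59]
34.9333 [ 0.6401 -0.0591  0.1737] [-1.14  1.35 -0.79]
```

Call:
apply_moves(plan=[[[0,0,0.0002,0,0,0,1],[0,0,0.0002,0,0,0,0.52],[0,0,0.0002,0,0,0,0.48],[0,0,0.0002,0,0,0,0.42],[0,0,0.0002,0,0,0,0.3],[0,0,0.0002,0,0,0,0.1],[0,0,0.0002,0,0,0,-0.1],[0,0,0.0002,0,0,0,-0.3]]], force=20)

```text
time: 35.65
tool_pos: [0.6399, -0.0591, 0.173]
tcp_rot: [-3.142, 0.0, -0.002]
wrist_force: [0.5, -0.1, 0.5]
width: 0.646
```

```bash
python3 w.py w33; python3 - <<'E'
from h import *
im=cv2.imread('pics/w33.png')[:,:,::-1]; crop(im,220,140,200,190,4,'pics/w33z.png')
E
```

```text
[ 0.6399 -0.0591  0.173 ] [-3.1416e+00  5.0000e-04 -2.0000e-03] 35.7 [-0.29 -0.97  0.86]
```

View pics/w33z.png

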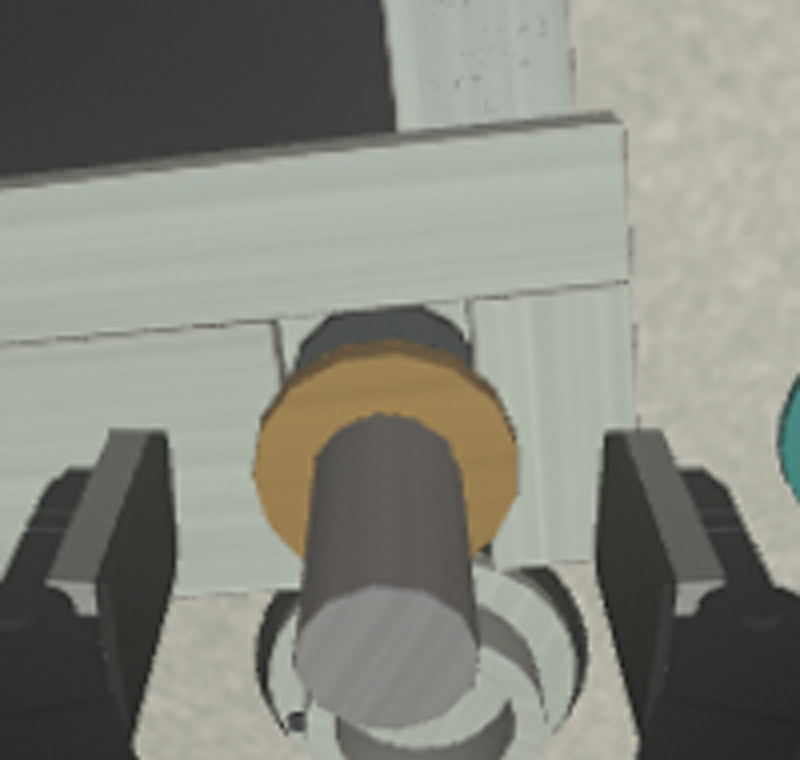

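Call:
apply_moves(plan=[[[0,0,-0.004,0,0,0,-0.4],[0,0,-0.012,0,0,0,-0.4],[0,0,-0.025,0,0,0,-0.4],[0,0,-0.045,0,0,0,-0.4],[0,0,-0.07,0,0,0,-0.4],[0,0,-0.09,0,0,0,-0.4],[-0.02,0,-0.1,0,0,0,-0.4],[-0.04,0,-0.1,0,0,0,-0.4]]])

```text
time: 36.37
tool_pos: [0.6023, -0.0594, 0.2788]
tcp_rot: [3.14, -0.0, 0.015]
wrist_force: [0.1, 0.1, 0.2]
width: 0.701
```

Call:
apply_moves(plan=[[[-0.03,0,-0.01,0,0,0,-0.4],[-0.06,0,-0.02,0,0,0,-0.4],[-0.08,0,-0.03,0,0,0,-0.4],[-0.1,0,-0.03,0,0,0,-0.4],[-0.1,0,-0.03,0,0,0,-0.4],[-0.1,0,-0.03,0,0,0,-0.4],[-0.1,0,-0.03,0,0,0,-0.4],[-0.1,0,-0.03,0,0,0,-0.4]]])

```text
time: 37.03
tool_pos: [0.5006, -0.059, 0.3031]
tcp_rot: [3.142, -0.0, 0.003]
wrist_force: [0.7, 0.5, -1.0]
width: 0.704
```

```bash
python3 w.py w34; python3 - <<'E'
from h import *
im=read_camera('scene'); cv2.imwrite('pics/s34.png',im[:,:,::-1]); crop(im,190,150,190,140,4,'pics/s34z.png')
im=read_camera('top'); crop(im,240,130,180,140,4,'pics/t34z.png')
E
```

```text
[ 0.5006 -0.059   0.3031] [ 3.1416e+00 -3.0000e-04  2.7000e-03] 37.0833 [-0.41  0.01  0.15]
```

View pics/w34.png

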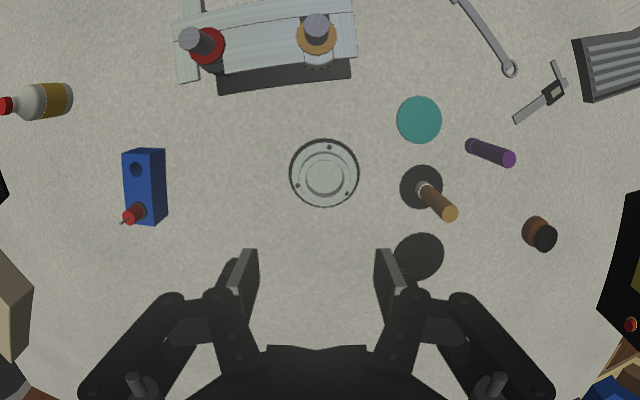

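View pics/s34z.png

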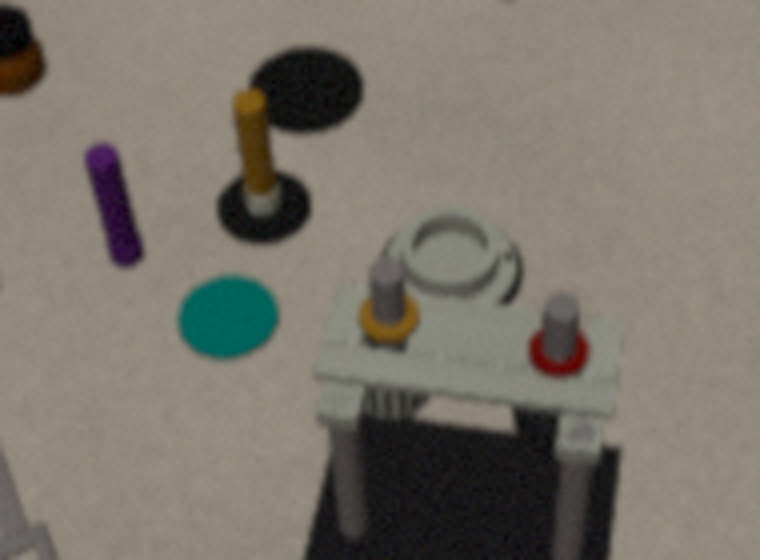

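View pics/t34z.png

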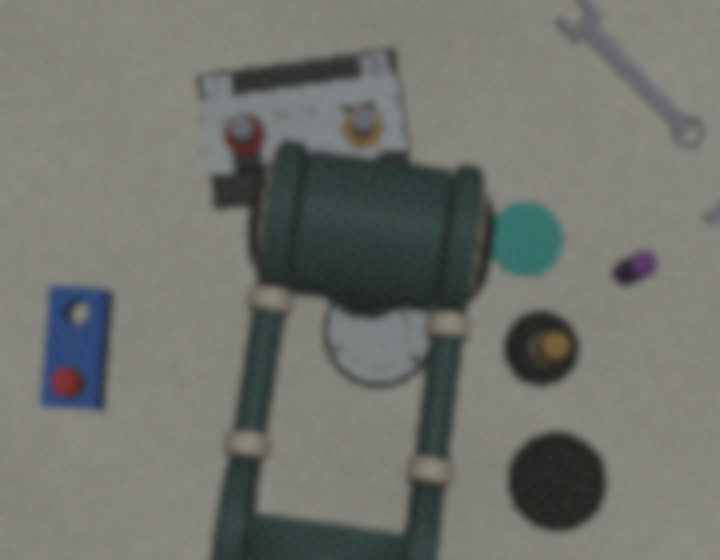

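```bash
python3 - <<'E'
from h import *
im=cv2.imread('pics/w34.png')[:,:,::-1]; crop(im,160,0,210,110,3.8,'pics/w34z.png')
T=np.load('pics/w34.npy'); print(atz('wrist',316,36.5,.172,T), atz('wrist',208.5,45.5,.172,T))
T=np.load('pics/w33.npy')
for q in [(386,465)]: 
  p=atz('wrist',220+q[0]/4,140+q[1]/4,.172,T); d=p[:2]-[.6477,-.0582]; a=np.radians(5.97); print(p,'slot x,y',d@[np.cos(a),np.sin(a)],d@[-np.sin(a),np.cos(a)])
print('top',atz('wrist',220+387/4,140+656/4,.212,T))
E
```

```text
[ 0.63880517 -0.05853955  0.172     ] [0.63620005 0.03825623 0.172     ]
[ 0.64102967 -0.05874721  0.172     ] slot x,y -0.006691069471250433 0.0001495197705958854
top [ 0.63987255 -0.05879608  0.212     ]
```

View pics/w34z.png

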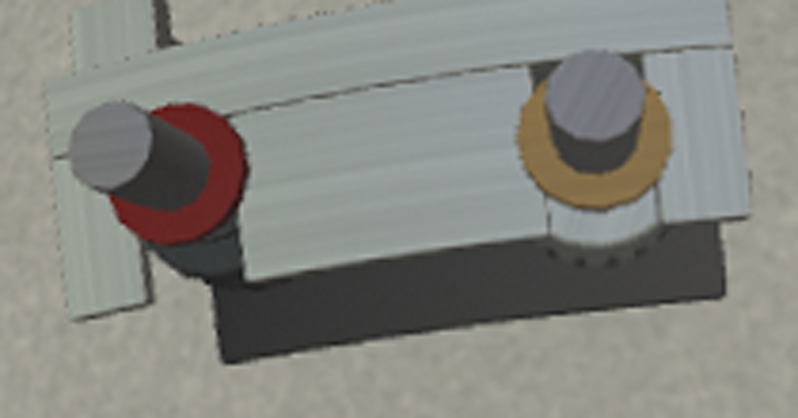

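```bash
python3 - <<'E'
from h import *
s=st(); print(s['time'],s['wrist_force'],s['joint_vel'].max())
print(bot.finish_job())
E
```

```text
37.1833 [-0.14198565  0.36981475  0.43931193] 0.003976437080310441
the job is handed in; nothing more can be done
None
```

I made up the holder, hung it in the empty fork and handed the job in at 37 s of the 72 allowed. No verdict comes back, so what follows is from my own checks.

- **Seating:** I set the arbor in the chuck with about 4.5 N and let it go. I did not measure the gap itself; the pictures only showed the arbor upright in the socket.
- **Tapping:** I pressed it home slowly in steps. The wrist force peaked at about 16 N once the knocker's weight was allowed for, and the arbor went about 1 mm deeper. I did not measure the final gap, but the chuck stayed on the taper when lifted, with the wrist carrying the full 4.6 N.
- **Knocker:** The last pictures show it upright on its pad, within a few mm of the centre.
- **Hanging:** The flange is about 7 to 9 mm from the slot centre towards the open end and within 1 mm sideways. It looks upright, with the chuck below and the robot clear of everything.
- **Other objects:** The pin, the finished holder and the bench items look unmoved in the last pictures.

**Failed or disagreed:**
- On the way in, the holder met something near the closed end of the slot. The wrist read about 8 N backwards and 5 N upwards. I never found what it touched; I backed off 5 mm, the force went away, and I lowered it there instead of at the slot centre.
- The top camera's reading of the slot differed from the wrist camera's by about 3 mm. I used the wrist camera, because its slot measurements matched the given sizes.

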